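# Ballast the pull gauge and draw it to the red marker

## Task

Take the steel ballast plate off the sloping wooden rest and lay it flat and squarely on top of the dark plate bolted to the pull gauge, edges in line, and let go of it. Then draw the gauge's upright black post out against its spring until the pointer stands level with the red marker, not past it, hold it steady there for a good second, and ease it back fully home (no snapping back) before you let go. Do not drag the gauge along the bench, and leave the other things where they are.

Things in the scene. Friction and masses are not known exactly. Their poses are not given: they have to be found in the camera images.
- gauge: Pull gauge, loose on the bench (0.75 kg, rubber feet; unballasted, a pull can drag it). Grey base x -130 to +150 mm, 84 mm wide, top at z = 10 mm; origin under its centre line. +x (roughly world +y): the way the post is pulled; z up. Dark bolted plate: see bed. Yellow spring housing x -20 to +70 mm, 36 mm wide, top at z = 46 mm, white scale on it, a line every 5 mm.
- bed (a point): Centre of the top face of the dark bolted plate (90 mm along the gauge's x, 60 mm along y, 12 mm thick, centred at x = -75 mm of the gauge, top 22 mm above the bench), where the centre of the ballast plate's underside belongs; axes as gauge.
- pull_post (a point): On the axis of the upright round black post: 18 mm in diameter from 22 to 84 mm above the bench, 23 mm cap from 84 to 92 mm; this point is 70 mm up. At home it is 110 mm ahead (+x) of the gauge's origin, with 31 mm free between it and the yellow housing. A thin rod 30 mm up joins it to the housing. Take it from above.
- pull_rod (a joint): How far the post and the pointer are drawn out, m: 0 fully home, 0.06 at the end stop. Spring toward home: 1.4 N at 0 plus 70 N/m.
- red_marker (a joint): Where the red marker is clamped on the scale, m, in the same measure as pull_rod (pointer and marker are level when the two values are equal). Clamped; it does not move in the run. Between 0.022 and 0.045.
- pointer (a point): Middle of the black pointer bar on top of the scale; moves with the post along the gauge's x.
- marker_line (a point): Line of the red marker beside the scale; axes as gauge. The pointer is level with it when both have the same x in the gauge's frame.
- ballast_plate: Bright steel plate 60 (x) x 90 (y) x 16 (z) mm, about 0.65 kg, two dark dots on top; origin at the centre of its underside, z out of its top. At the start it lies on the sloping rest, 35 degrees from level, facing the gauge (world -y), y up the slope; its long edges overhang the rest by 8 to 16 mm, so grip it across its 60 mm width. Either end may point either way; the dots stay on top.
- plate_under (a point): Centre of the ballast plate's underside (same as its origin).
- sloping_rest: Fixed wooden rest, origin under its foot (100 x 120 x 8 mm), front (-y) toward the gauge, roughly world -y. A 36 mm wide board slopes up to its +y at 35 degrees, with a lip 10 mm high at its lower front end; middle of its face 62 mm above the bench, straight above the origin.
- jar: Bystander: clear jar with black lid, 59 mm across, 95 mm tall; loose; origin at the centre of its underside.
- inkpot: Bystander: squat ink pot with ochre lid, 52 mm across, 40 mm tall; loose; origin at the centre of its underside.
- cup: Bystander: frosted plastic mixing cup, 63 mm across, 72 mm tall; loose; origin at the centre of its underside.
- tape: Bystander: blue-green tape roll lying flat, 92 mm across, 18 mm tall; loose; origin at the centre of its underside.
- smalljar: Bystander: small jar with ochre lid, 36 mm across, 48 mm tall; loose; origin at the centre of its underside.
- rubber_block: Bystander: blue and white eraser, 18x38x11 mm; loose; origin at the centre of its underside.
Mind the look-alikes: they are no part of the job. Of the things that look like the ballast_plate, the largest one is meant.

How it is judged:
By the outcome, as a careful person would: the job done as asked, in the order asked, and still so for the second after the job is handed in, with the robot touching nothing.
It also fails if it takes over 64 s, if anything falls off the work surface, if the arm or the gripper's body presses on something with over 40 N, if the wrist force passes 120 N, or if a joint passes its speed limit or range.

## Robot

A 7-joint arm with a two-finger parallel gripper is mounted at the origin on a cart in front of the work surface, level with it; the furniture and walls round the work are solid. World frame = base frame: x ahead of the robot, y to its left, z up, the work surface at z = 0. Lengths are in m, angles in rad, forces in N, time in s.
With the tool pointing down it reaches from about 0.4 to 0.85 m from the base axis. Payload 10.4 kg.
Tool frame: the origin (TCP) lies midway between the tips of the shut fingers; the grasp point (between the pads) lies 19 mm behind it; z points along the fingers, y is the direction in which the jaws open and shut (so a half turn about z gives the same grasp; the last joint's range is limited). The gripper opens to 85 mm and grips with 20 to 120 N. Pads are 22 mm wide; open, the fingers measure 114 mm over their backs; the gripper's body (76 mm by 85 mm) begins 54 mm behind the grasp point. The pads swing forward as they close: fully open they stand 13 mm farther back than shut.
Start: joints at [-1.205, 0.332, -0.065, 1.46, 0.022, 1.35, -0.088], TCP at [0.237, 0.578, 0.231] pointing down, gripper open.
Joint ranges: [-2.6, 2.6], [-0.5, 2.12], [-1.47, 1.34], [0.16, 2.42], [-1.27, 4.41], [0.06, 2.06], [-2.6, 2.6]. Speed limits (rad/s): [2.22, 2.22, 2.79, 2.79, 3.14, 3.14, 3.14].

## Interface

Orientations are given as a rotation vector (axis times angle).
In Python, from rig import arm, grab_frame, workorder gives the robot as it stands. The module is installed in compiled form; this text tells all that it offers.
- The arm moves only by the shell command python3 -m pendant 'ROWS' [FORCE]. ROWS is JSON, one flat list of numbers, 7 for each row, row after row: the shift along the tool's x, y, z in m, then the turn, a rotation vector about the tool's x, y, z in degrees, then the opening, from -1 (shut) to 1 (fully open), so that 0 is half open. A call has 1 to 5 rows; each row is the pose to reach, as a shift and turn from the pose commanded when the call began, along the tool's axes at that moment; what a row does not reach only later rows make up. A row lasts 1/8 s, in which the tool goes at most 62.5 mm and 10.7 degrees, less where a joint would pass 70% of its speed; a pose out of reach is approached as far as the arm can. A call with a gripper value outside its range is refused whole. The fingers move at their own pace and stop on an object; FORCE is the grip in N (left out, the last holds). Time passes only in rows, so rows that repeat a pose let the fingers close. It gives the time, the measured TCP pose, the force and the opening at its end, in the units of the state.
- arm.get_obs(): the state, without advancing time (a new reading comes with each control period).
- grab_frame(name): name is "scene" or "top"; returns a dict with "pixels" (420x560x3 uint8, blue, green, red), "depth" (420x560 float32, m along the optical axis (not along the pixel's ray), 0 where there is no reading), "fov_y" (degrees; the focal length in pixels is half the picture's height over the tangent of half this angle, whatever the lens; pixels are square), "cx", "cy" (the principal point, pixels), "k1" (the pictures are not rectified: a ray, as slopes to the right and down, at radius r is drawn at 1 + k1 r^2 times it, then the intrinsics apply), "R" (3x3) and "t" (3): a world point X has camera coordinates R X + t. Camera axes: x right, y down, z forward; pixel columns grow to the right and rows downward; lengths in m; the calibration is good to about 2 mm. A picture is of the moment at which its call begins.
- workorder.job_done(): hands the job in, once; it reports no verdict.
The state is a dict: "time_s": time; "joint_pos": joint angles; "joint_velocities": joint speeds; "tau": joint torques, N m; "ee_pos": TCP position; "ee_rot": TCP orientation; "contact_force": force on the tool from outside, world axes, zero at the start; "wrist_torque": the same for the moment, N m; "grip_width": opening from 0.0 (shut) to 1.0 (fully open).
Only numpy, scipy, OpenCV 4.12 (cv2) and the standard library are available. Lean on these libraries where they do the work, as an engineer would, in place of code of your own. Each camera call takes 0.05 s, during which the arm holds its last target.

## Working session

There is one attempt and no reset: what is moved stays moved. The work goes in short steps, Python scripts to look and compute and a shell command to move; the robot and the scene stay as the last step left them, time stands still between calls to the robot, and variables do not carry over. Pictures are saved under pics/ and viewed, and the job is handed in when it is done.

```bash
mkdir -p pics
python3 - <<'E'
from rig import arm, grab_frame
import cv2,numpy as np
for n in("scene","top"):
    f=grab_frame(n); cv2.imwrite(f"pics/{n}0.png",f["pixels"]); np.savez(f"{n}0.npz",**f)
    print(n,f["fov_y"],f["cx"],f["cy"],f["k1"],f["R"],f["t"])
print(arm.get_obs())
E
```

```text
scene 49.7957428866698 283.91136543976523 205.7064016317362 -0.02646372095947979 [[ 0.44908644 -0.89348455  0.0025927 ]
 [-0.67691438 -0.3421243  -0.65171918]
 [ 0.58318805  0.29092321 -0.75845592]] [-0.45732919  0.33330485  0.89631566]
top 50.728116362482915 281.8466333339388 209.68500304781318 -0.005523556241947898 [[-0.00454913 -0.99971815 -0.02330073]
 [-0.99531846  0.00677621 -0.09641181]
 [ 0.09654253  0.02275306 -0.99506876]] [-0.23269809  0.57112624  1.01175846]
{'time_s': 0.1, 'joint_pos': array([-1.20462905,  0.33279437, -0.06470057,  1.46086537,  0.02163116,
        1.34992582, -0.08852607]), 'joint_velocities': array([-0.00107536, -0.00314413, -0.00014403, -0.00073389,  0.00045183,
        0.00035897,  0.00083739]), 'tau': array([ 2.13813619e-03, -6.26743841e+01,  4.97879635e-02, -3.92431104e+01,
        1.64706405e-02,  6.94469927e-03, -1.24746830e-05]), 'ee_pos': array([0.23678636, 0.57803365, 0.23060061]), 'ee_rot': array([-6.06803459e-01, -3.08226842e+00,  2.02073622e-03]), 'contact_force': array([ 0.86662627,  0.21097007, -0.20617761]), 'wrist_torque': array([ 0.02475905, -0.01229426, -0.03345884]), 'grip_width': 1.0015645719585957}
```

View pics/scene0.png

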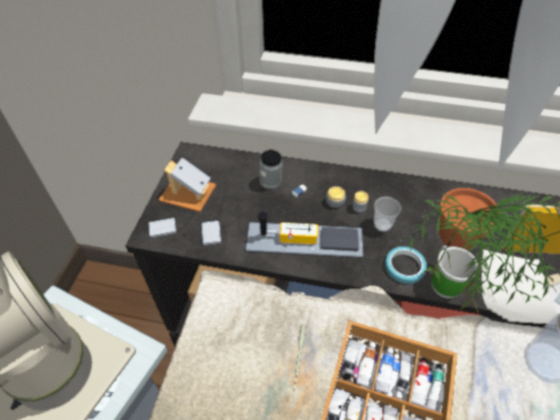

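View pics/top0.png

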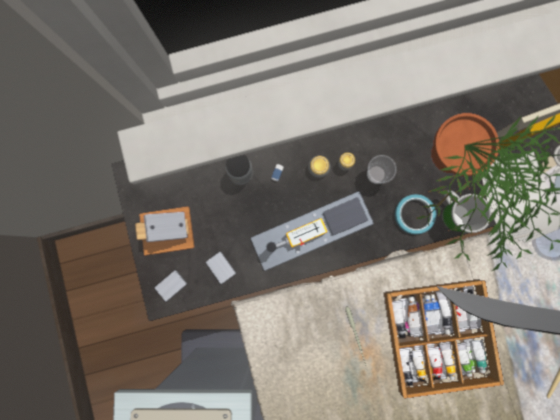

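The top view shows three bright plates, at (166,227) on the rest and at (171,286) and (220,267) flat on the bench. The gauge is at about (312,230). The plate on the rest matches the description: it is on the slope and has two dots. I'll enlarge to confirm.

```bash
cat > h.py <<'E'
import numpy as np,cv2
def load(n): return dict(np.load(n))
def K(f):
    F=210/np.tan(np.radians(float(f["fov_y"]))/2); return F
def ray(f,u,v):
    F=K(f); d=np.stack([(np.asarray(u,float)-f["cx"])/F,(np.asarray(v,float)-f["cy"])/F],-1)
    s=d.copy()
    for _ in range(20): s=d/(1+f["k1"]*(s**2).sum(-1,keepdims=True))
    c=np.concatenate([s,np.ones(s.shape[:-1]+(1,))],-1)
    return -f["R"].T@f["t"], c@f["R"]
def onz(f,u,v,z):
    o,d=ray(f,u,v); k=(z-o[2])/d[...,2]; return o+d*k[...,None]
def proj(f,X):
    c=np.asarray(X)@f["R"].T+f["t"]; s=c[...,:2]/c[...,2:]; s=s*(1+f["k1"]*(s**2).sum(-1,keepdims=True))
    return s*K(f)+np.array([f["cx"],f["cy"]])
def deproj(f):
    v,u=np.mgrid[0:420,0:560]; o,d=ray(f,u,v); return o+d*f["depth"][...,None]
E
python3 - <<'E'
from h import *
t=load("top0.npz");s=load("scene0.npz")
a=cv2.resize(t["pixels"][190:310,125:245],(600,600),interpolation=cv2.INTER_CUBIC);cv2.imwrite("pics/c1.png",a)
a=cv2.resize(t["pixels"][180:280,245:385],(798,570),interpolation=cv2.INTER_CUBIC);cv2.imwrite("pics/c2.png",a)
a=cv2.resize(s["pixels"][145:265,140:260],(600,600),interpolation=cv2.INTER_CUBIC);cv2.imwrite("pics/c3.png",a)
P=deproj(t)
for u,v in[(166,227),(171,286),(220,267),(347,214),(305,235),(230,230),(268,252),(238,168)]: print(u,v,P[v,u].round(4))
E
```

```text
166 227 [0.5282 0.0233 0.0696]
171 286 [0.3931 0.0247 0.0138]
220 267 [ 0.4369 -0.09    0.0132]
347 214 [ 0.5588 -0.3879  0.0234]
305 235 [ 0.5094 -0.2889  0.0472]
230 230 [ 0.5244 -0.1107 -0.0029]
268 252 [ 0.4714 -0.2026  0.0113]
238 168 [ 0.6564 -0.1409  0.093 ]
```

View pics/c1.png

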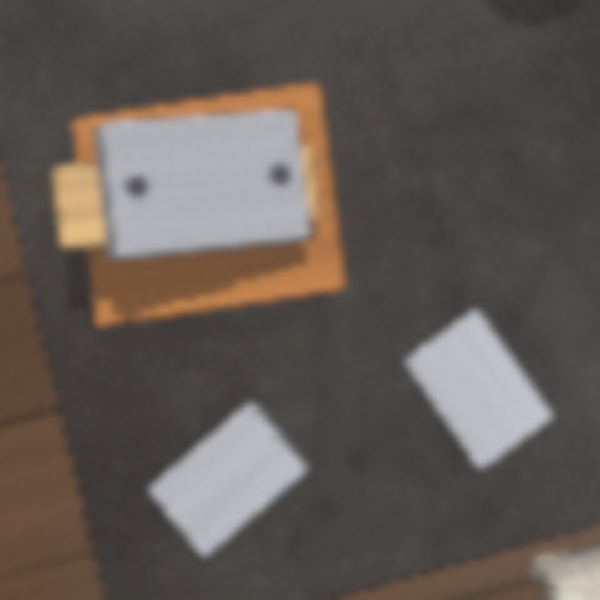

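View pics/c2.png

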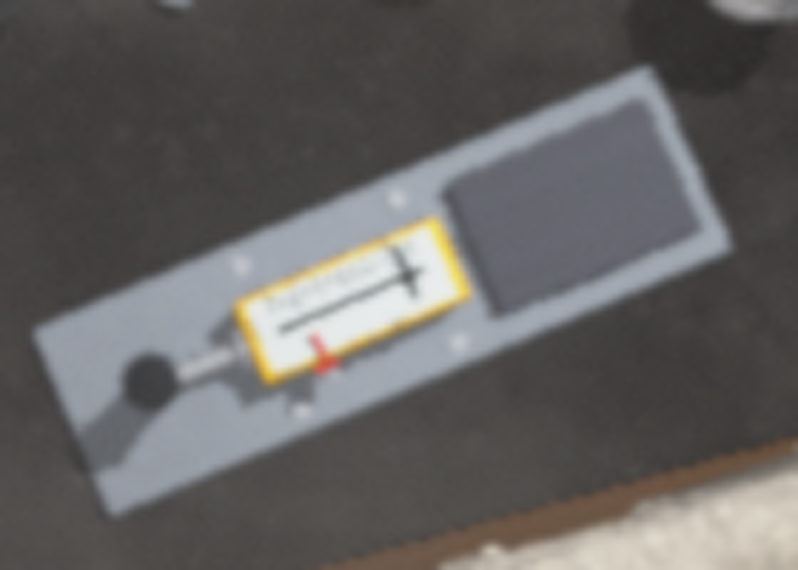

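View pics/c3.png

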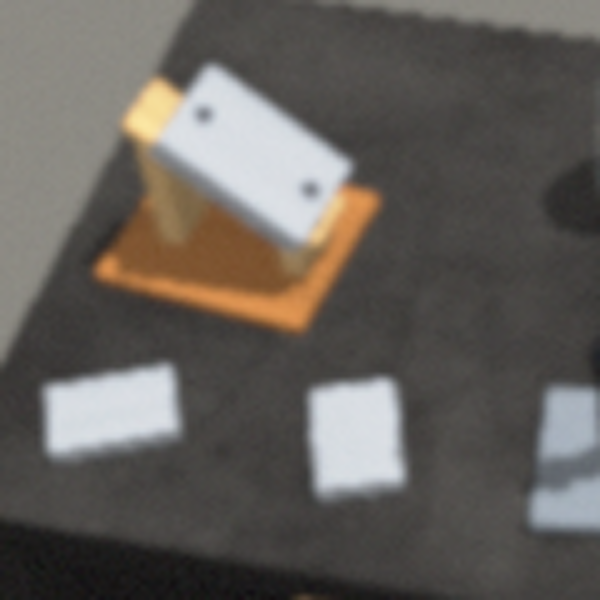

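The crop confirms it: the two-dot plate on the rest is the largest, and the other two flat plates on the bench are smaller decoys. Next I'll measure the poses.

```bash
cat > meas.py <<'E'
from h import *
def rect(P2):
    c,(w,h),a=cv2.minAreaRect(P2.astype(np.float32)*1000); return np.array(c)/1000,w,h,a
def comp(m,u,v):
    n,l=cv2.connectedComponents(m.astype(np.uint8)); return (l==l[v,u]) if l[v,u] else None
def edgepts(m):
    c,_=cv2.findContours(m.astype(np.uint8),cv2.RETR_EXTERNAL,cv2.CHAIN_APPROX_NONE); c=max(c,key=cv2.contourArea); return c[:,0,:].astype(float),c
E
python3 - <<'E'
from meas import *
for nm,seed in(("top0.npz",(166,233)),("scene0.npz",(189,178))):
    f=load(nm); hsv=cv2.cvtColor(f["pixels"],cv2.COLOR_BGR2HSV)
    P=deproj(f); u,v=seed
    m=(hsv[...,1]<60)&(hsv[...,2]>115 if 'top' in nm else hsv[...,2]>140)
    m[:, :]&=(abs(np.arange(420)[:,None]-v)<40)&(abs(np.arange(560)[None]-u)<40)
    m=comp(m,u,v); m=cv2.morphologyEx(m.astype(np.uint8),cv2.MORPH_CLOSE,np.ones((7,7)))
    me=cv2.erode(m,np.ones((5,5)))>0
    Q=P[me]; Q=Q[f["depth"][me]>0]; c=np.median(Q,0)
    A=np.c_[Q[:,:2]-c[:2],np.ones(len(Q))]; 
    for _ in range(3):
        k=np.linalg.lstsq(A,Q[:,2],rcond=None)[0]; r=abs(Q[:,2]-A@k); g=r<0.006;A=A[g];Q=Q[g]
    n=np.array([-k[0],-k[1],1]);n/=np.linalg.norm(n); c[2]=k[2]
    print(nm,m.sum(),"n",n.round(4),"tilt",np.degrees(np.arccos(n[2])),"az",np.degrees(np.arctan2(n[1],n[0])),"c",c.round(4),"rms",r.std())
    ex=np.cross([0,0,1],n); ex/=np.linalg.norm(ex)  # horizontal
    ey=np.cross(n,ex)
    E,_=edgepts(m); o,d=ray(f,E[:,0],E[:,1]); kk=((c-o)@n)/(d@n); X=o+d*kk[:,None]
    p=np.c_[(X-c)@ex,(X-c)@ey]; rc=rect(p); print("rect",rc); C=c+rc[0][0]*ex+rc[0][1]*ey
    print("top centre",C.round(4),"ex",ex.round(3),"ey",ey.round(3))
    b=cv2.boxPoints(cv2.minAreaRect((p*1000).astype(np.float32)))/1000
    print((c+b[:,:1]*ex+b[:,1:]*ey).round(4))
    # dots
    hsvd=(hsv[...,2]<105)&(cv2.erode(m,np.ones((5,5)))>0)
    n2,l,st,ce=cv2.connectedComponentsWithStats(hsvd.astype(np.uint8)); print(ce[1:],st[1:,4])
f=load("top0.npz"); hsv=cv2.cvtColor(f["pixels"],cv2.COLOR_BGR2HSV)
y=(hsv[...,0]>18)&(hsv[...,0]<35)&(hsv[...,1]>120);n,l,st,ce=cv2.connectedComponentsWithStats(y.astype(np.uint8))
print([(st[i],ce[i].round(1)) for i in range(1,n) if st[i,4]>15])
print(hsv[214,347],hsv[252,268],hsv[230,230],hsv[260,275])
E
```

```text
top0.npz 1105 n [ 0.0807 -0.5688  0.8185] tilt 35.06523429925365 az -81.92295764946702 c [0.5294 0.0245 0.0739] rms 0.0012109710840134329
rect (array([ 0.00012416, -0.00131025]), 61.10352325439453, 93.73499298095703, 0.0035617356188595295)
top centre [0.5297 0.0235 0.0731] ex [ 0.99   0.141 -0.   ] ey [-0.115  0.81   0.575]
[[ 0.494   0.0572  0.1001]
 [ 0.5048 -0.0188  0.0462]
 [ 0.5653 -0.0102  0.0462]
 [ 0.5545  0.0657  0.1001]]
[[180.5        224.5       ]
 [151.66666667 226.66666667]] [4 3]
scene0.npz 741 n [ 0.0919 -0.5736  0.8139] tilt 35.51733734683012 az -80.89699484990696 c [0.5274 0.0225 0.0709] rms 0.0013093687423554848
rect (array([ 0.00095692, -0.00089247]), 65.31533813476562, 94.20986938476562, 0.5154721140861511)
top centre [0.5285 0.0219 0.0704] ex [ 0.987  0.158 -0.   ] ey [-0.129  0.804  0.581]
[[ 0.4898  0.0543  0.0976]
 [ 0.5027 -0.0213  0.0428]
 [ 0.5672 -0.0105  0.0432]
 [ 0.5542  0.0651  0.0979]]
[] []
[(array([522, 113,  38,  25, 355], dtype=int32), array([543.5, 124.9])), (array([517, 129,   9,   5,  18], dtype=int32), array([521.3, 131.3])), (array([495, 135,  25,  16, 127], dtype=int32), array([507.4, 141.2])), (array([477, 143,  14,   2,  20], dtype=int32), array([484. , 143.6])), (array([343, 155,   9,   9,  62], dtype=int32), array([347.3, 159.1])), (array([314, 159,  12,  12, 118], dtype=int32), array([319.5, 164.4])), (array([457, 165,   7,   9,  18], dtype=int32), array([459.7, 169.4])), (array([321, 219,   6,  13,  17], dtype=int32), array([323.5, 224.8])), (array([286, 233,   8,  14,  24], dtype=int32), array([289.1, 240.1])), (array([446, 366,  10,   8,  65], dtype=int32), array([450.6, 369.2])), (array([417, 370,   9,   6,  49], dtype=int32), array([421.1, 372.4]))]
[114  23 112] [105  20 104] [ 0 11 70] [106  23 165]
```

Run:
```python
from meas import *
f=load("top0.npz"); img=f["pixels"]; hsv=cv2.cvtColor(img,cv2.COLOR_BGR2HSV)
B=np.zeros((420,560),bool); B[180:280,245:385]=1
m=(hsv[...,2]>88)&B; 
m=cv2.morphologyEx(m.astype(np.uint8),cv2.MORPH_OPEN,np.ones((3,3)))>0
m=comp(m,300,215); E,_=edgepts(cv2.morphologyEx(m.astype(np.uint8),cv2.MORPH_CLOSE,np.ones((9,9))))
X=onz(f,E[:,0],E[:,1],0.010)[:,:2]; r=rect(X); print("base",m.sum(),r)
print(cv2.boxPoints(cv2.minAreaRect((X*1000).astype(np.float32))).round(1))
# bed: darker grey inside base
d=(hsv[...,2]>80)&(hsv[...,2]<135)&B; inb=np.zeros((420,560),np.uint8)
c,_=cv2.findContours(m.astype(np.uint8),cv2.RETR_EXTERNAL,cv2.CHAIN_APPROX_NONE); cv2.drawContours(inb,c,-1,1,-1); inb=cv2.erode(inb,np.ones((3,3)))>0
d=d&inb; d=cv2.morphologyEx(d.astype(np.uint8),cv2.MORPH_OPEN,np.ones((5,5)))>0; d=comp(d,347,214)
E,_=edgepts(d); X=onz(f,E[:,0],E[:,1],0.022)[:,:2]; print("bed",d.sum(),rect(X))
print(cv2.boxPoints(cv2.minAreaRect((X*1000).astype(np.float32))).round(1))
# yellow-white housing
h=((hsv[...,2]>185)|((hsv[...,1]>110)&(hsv[...,0]>15)&(hsv[...,0]<35)))&B; h=cv2.morphologyEx(h.astype(np.uint8),cv2.MORPH_CLOSE,np.ones((5,5)));h=comp(cv2.morphologyEx(h,cv2.MORPH_OPEN,np.ones((3,3))),300,235)
E,_=edgepts(h); X=onz(f,E[:,0],E[:,1],0.046)[:,:2]; print("housing",h.sum(),rect(X))
red=((hsv[...,0]<8)|(hsv[...,0]>172))&(hsv[...,1]>110)&(hsv[...,2]>110)&B; v,u=np.nonzero(red); print("red",list(zip(u,v)))
k=(hsv[...,2]<48)&B&inb
n,l,st,ce=cv2.connectedComponentsWithStats(k.astype(np.uint8)); print([(st[i],ce[i].round(1)) for i in range(1,n)])
a=cv2.resize(img[215:265,260:330],(798,570),interpolation=cv2.INTER_CUBIC);cv2.imwrite("pics/c4.png",a)
```

```text
Traceback (most recent call last):
AttributeError: 'NoneType' object has no attribute 'astype'
```

```bash
cat > g.py <<'E'
from meas import *
import sys
f=load(sys.argv[1] if len(sys.argv)>1 else "top0.npz"); img=f["pixels"]; hsv=cv2.cvtColor(img,cv2.COLOR_BGR2HSV)
B=np.zeros((420,560),bool); B[180:280,245:385]=1
m=(hsv[...,2]>88)&B; m[260:,330:]=0; m[245:,345:]=0
m=cv2.morphologyEx(m.astype(np.uint8),cv2.MORPH_OPEN,np.ones((3,3)))>0
m=comp(m,280,233); E,_=edgepts(cv2.morphologyEx(m.astype(np.uint8),cv2.MORPH_CLOSE,np.ones((9,9))))
X=onz(f,E[:,0],E[:,1],0.010)[:,:2]; r=rect(X); print("base",m.sum(),r)
print(cv2.boxPoints(cv2.minAreaRect((X*1000).astype(np.float32))).round(1))
d=(hsv[...,2]>80)&(hsv[...,2]<135)&B; inb=np.zeros((420,560),np.uint8)
c,_=cv2.findContours(m.astype(np.uint8),cv2.RETR_EXTERNAL,cv2.CHAIN_APPROX_NONE); cv2.drawContours(inb,c,-1,1,-1); inb=cv2.erode(inb,np.ones((3,3)))>0
d=d&inb; d=cv2.morphologyEx(d.astype(np.uint8),cv2.MORPH_OPEN,np.ones((5,5)))>0; d=comp(d,347,214)
E,_=edgepts(d); X=onz(f,E[:,0],E[:,1],0.022)[:,:2]; print("bed",d.sum(),rect(X))
print(cv2.boxPoints(cv2.minAreaRect((X*1000).astype(np.float32))).round(1))
h=((hsv[...,2]>185)|((hsv[...,1]>110)&(hsv[...,0]>15)&(hsv[...,0]<35)))&B; h=cv2.morphologyEx(h.astype(np.uint8),cv2.MORPH_CLOSE,np.ones((5,5)));h=comp(cv2.morphologyEx(h,cv2.MORPH_OPEN,np.ones((3,3))),300,235)
if h is not None:
    E,_=edgepts(h); X=onz(f,E[:,0],E[:,1],0.046)[:,:2]; print("housing",h.sum(),rect(X))
red=((hsv[...,0]<8)|(hsv[...,0]>172))&(hsv[...,1]>110)&(hsv[...,2]>110)&B; v,u=np.nonzero(red); print("red",[(int(a),int(b)) for a,b in zip(u,v)])
k=(hsv[...,2]<60)&B&inb
n,l,st,ce=cv2.connectedComponentsWithStats(k.astype(np.uint8)); print([(st[i],ce[i].round(1)) for i in range(1,n)])
E
python3 g.py
python3 - <<'E'
from h import *
img=load("top0.npz")["pixels"]
a=cv2.resize(img[215:265,260:330],(798,570),interpolation=cv2.INTER_CUBIC);cv2.imwrite("pics/c4.png",a)
E
```

```text
base 4376 (array([ 0.52175018, -0.3056145 ]), 87.76785278320312, 283.09442138671875, 22.8935489654541)
[[ 426.3 -192.3]
 [ 536.4 -453.1]
 [ 617.2 -418.9]
 [ 507.1 -158.1]]
bed 1004 (array([ 0.55288208, -0.38124347]), 60.1305046081543, 93.84608459472656, 23.177621841430664)
[[ 506.8 -349.9]
 [ 543.7 -436.2]
 [ 599.  -412.5]
 [ 562.1 -326.3]]
housing 681 (array([ 0.52196838, -0.28908087]), 55.03990936279297, 90.74586486816406, 22.833362579345703)
red [(302, 243), (303, 243), (301, 244), (302, 244)]
[]
```

View pics/c4.png

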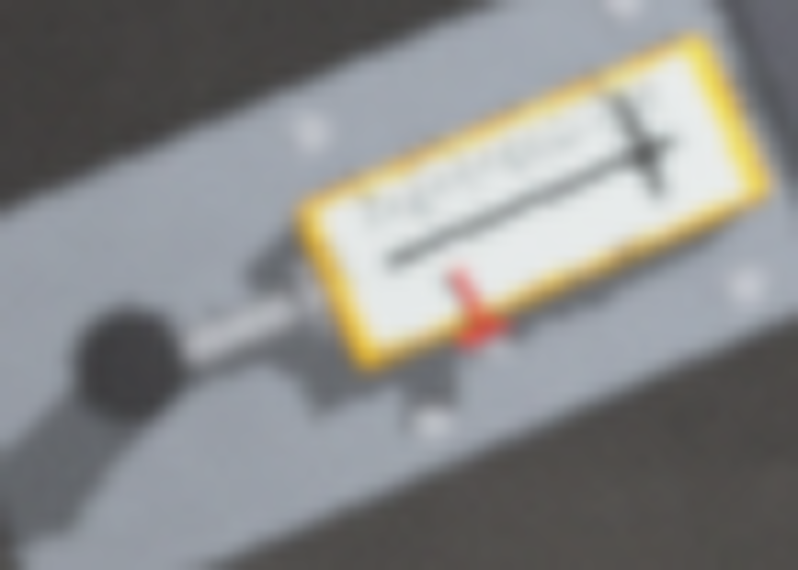

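```bash
python3 - <<'E'
from meas import *
f=load("top0.npz"); print(-f["R"].T@f["t"])
d=np.array([-np.sin(np.radians(22.9)),np.cos(np.radians(22.9))]);o=np.array([.5217,-.3056])-.01*d; n=np.array([-d[1],d[0]])
print("o",o,"bed",o-.075*d,"post",o+.11*d)
c4=lambda x,y:(260+(x+.5)/11.4-.5,215+(y+.5)/11.4-.5)
for nm,p,z in(("ptr top",(620,95),.048),("ptr mid",(645,150),.048),("ptr bot",(660,195),.048),("red a",(458,270),.048),("red b",(470,300),.048),("red foot",(482,325),.046),("cap",(130,362),.092),("housL",(302,205),.046),("housLb",(370,365),.046),("housR",(700,35),.046),("housRb",(770,190),.046)):
    X=onz(f,*c4(*p),z)[:2]; print(nm,((X-o)@d*1000).round(1),((X-o)@n*1000).round(1))
E
python3 - <<'E'
import sys;sys.path.insert(0,'.')
from h import *
s=load("scene0.npz")["pixels"]
cv2.imwrite("pics/c5.png",cv2.resize(s[205:260,240:320],(798,549),interpolation=cv2.INTER_CUBIC))
E
```

```text
[ 0.4697162  -0.25952317  1.05641051]
o [ 0.52559124 -0.31481185] bed [ 0.55477554 -0.38390076] post [ 0.4827876  -0.21348146]
ptr top 0.6 -12.5
ptr mid 0.4 -0.4
ptr bot 1.3 9.0
red a 44.2 6.8
red b 44.3 13.2
red foot 44.1 18.7
cap 109.7 -0.7
housL 67.6 -17.4
housLb 67.7 17.2
housR -19.1 -17.3
housRb -19.4 16.7
```

View pics/c5.png

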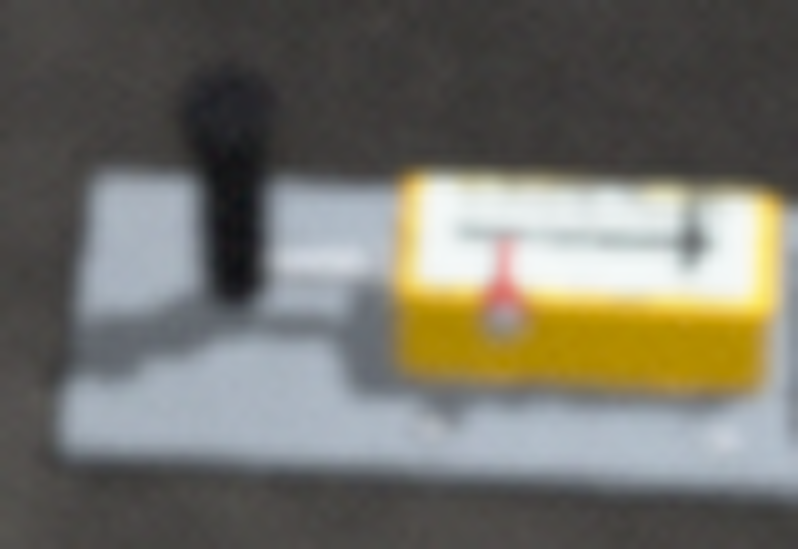

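```bash
cat > go.py <<'E'
import numpy as np
from scipy.spatial.transform import Rotation as Ro
from rig import arm
def plan(pos,z,y,verbose=1):
    """target TCP pos, tool z dir, jaw dir -> tool-frame shift(m), turn(deg)"""
    z=np.array(z,float);z/=np.linalg.norm(z);y=np.array(y,float);y-=z*(y@z);y/=np.linalg.norm(y)
    T=Ro.from_matrix(np.c_[np.cross(y,z),y,z])
    o=arm.get_obs(); R=Ro.from_rotvec(o["ee_rot"])
    s=R.inv().apply(np.array(pos)-o["ee_pos"]); t=np.degrees((R.inv()*T).as_rotvec())
    print("t",round(o["time_s"],2),"shift",s.round(4),"turn",t.round(1),"| norms",np.linalg.norm(s).round(3),np.linalg.norm(t).round(1)); return s,t
def az(a): return [np.cos(np.radians(a)),np.sin(np.radians(a)),0]
n=np.array([.0855,-.571,.8165]); C=np.array([.529,.0228,.072])
E
python3 - <<'E'
from go import *
plan(C+.2*n,-n,az(8.5))
plan([.45,.2,.27],[0,0,-1],az(30))
E
```

```text
t 0.1 shift [-0.54   -0.5022 -0.004 ] turn [-18.3  32.1  57.3] | norms 0.737 68.1
t 0.1 shift [-0.3406 -0.2691 -0.039 ] turn [-0.1  0.  37.7] | norms 0.436 37.7
```

```bash
python3 -m pendant '[-0.055,-0.045,-0.01,0,0,6,1, -0.115,-0.09,-0.02,0,0,13,1, -0.17,-0.135,-0.025,0,0,20,1, -0.225,-0.18,-0.03,0,0,28,1, -0.28,-0.22,-0.04,0,0,36,1]' 60
python3 - <<'E'
from go import *
plan(C+.2*n,-n,az(8.5))
E
```

```text
time_s: 0.72
ee_pos: [0.3899, 0.3059, 0.2657]
ee_rot: [-1.536, -2.74, 0.001]
contact_force: [1.3, 0.1, -0.3]
grip_width: 1.0
t 0.72 shift [-0.4204 -0.0741  0.0304] turn [-7.1 34.8 22.2] | norms 0.428 41.9
```

Run:
```python
s=open('go.py').read()
s=s.replace("verbose=1)","base=None)").replace("s=R.inv().apply(np.array(pos)-o[\"ee_pos\"])","p0=o['ee_pos']\n    if base is not None: p0,R=base\n    s=R.inv().apply(np.array(pos)-p0)")
s+='''
def after(p,rv,row):
    R=Ro.from_rotvec(rv); return np.array(p)+R.apply(row[:3]),R*Ro.from_rotvec(np.radians(row[3:6]))
'''
open('go.py','w').write(s)
from go import *
b=after([.23679,.57803,.2306],[-.6068,-3.08227,.00202],[-.28,-.22,-.04,0,0,36])
print(b[0],b[1].as_rotvec()); plan(C+.2*n,-n,az(8.5),base=b)
```

```text
[0.41252224 0.26836359 0.27090995] [ 1.52953348e+00  2.74382714e+00 -1.99877479e-03]
t 0.72 shift [-0.3762 -0.0755  0.036 ] turn [-7.2 34.8 22.5] | norms 0.385 42.1
```

```bash
python3 -m pendant '[-0.055,-0.011,0.005,-1,5,3,1, -0.11,-0.022,0.01,-2,10,6,1, -0.17,-0.034,0.016,-3,16,10,1, -0.23,-0.046,0.022,-4,22,14,1, -0.29,-0.058,0.028,-5.5,28,18,1]'; python3 -m pendant '[-0.05,-0.010,0.003,-1,4,2,1, -0.086,-0.0175,0.008,-1.7,6.8,4.5,1, -0.086,-0.0175,0.008,-1.7,6.8,4.5,1, -0.086,-0.0175,0.008,-1.7,6.8,4.5,1]';python3 - <<'E'
from go import *
plan(C+.2*n,-n,az(8.5))
o=arm.get_obs();print(o["joint_pos"].round(2),o["joint_velocities"].round(2))
E
```

```text
time_s: 1.35
ee_pos: [0.4932, 0.0292, 0.2384]
ee_rot: [-1.692, -2.138, -0.453]
contact_force: [1.1, 0.1, -0.7]
grip_width: 1.005
time_s: 1.85
ee_pos: [0.4927, -0.0424, 0.1896]
ee_rot: [-1.713, -1.986, -0.544]
contact_force: [1.0, 0.8, 0.9]
grip_width: 1.001
t 1.85 shift [-0.0196  0.0456 -0.0698] turn [ 0.   0.  -0.1] | norms 0.086 0.1
[-0.24  0.36  0.71  1.76 -0.71  1.55  0.82] [-0.02 -0.02 -0.01 -0.01  0.    0.    0.  ]
```

```bash
python3 -m pendant '[-0.0196,0.0456,0,0,0,0,1, -0.0196,0.0456,0,0,0,0,1, -0.0196,0.0456,0.02,0,0,0,1, -0.0196,0.0456,0.04,0,0,0,1, -0.0196,0.0456,0.04,0,0,0,1]';python3 - <<'E'
from go import *
plan(C-.028*n,-n,az(8.5))
from h import *
from rig import grab_frame
for nm in("top","scene"):
    f=grab_frame(nm);np.savez(nm+"1.npz",**f)
    c=f["pixels"][170:290,110:230] if nm=="top" else f["pixels"][120:240,120:240]
    cv2.imwrite(f"pics/{nm}1.png",cv2.resize(c,(600,600),interpolation=cv2.INTER_CUBIC))
E
```

```text
time_s: 2.48
ee_pos: [0.5354, -0.027, 0.1447]
ee_rot: [-1.71, -1.985, -0.543]
contact_force: [-0.2, 0.1, 0.5]
grip_width: 1.002
t 2.48 shift [-0.0012  0.0013  0.1163] turn [-0.1 -0.1 -0. ] | norms 0.116 0.1
```

View pics/top1.png

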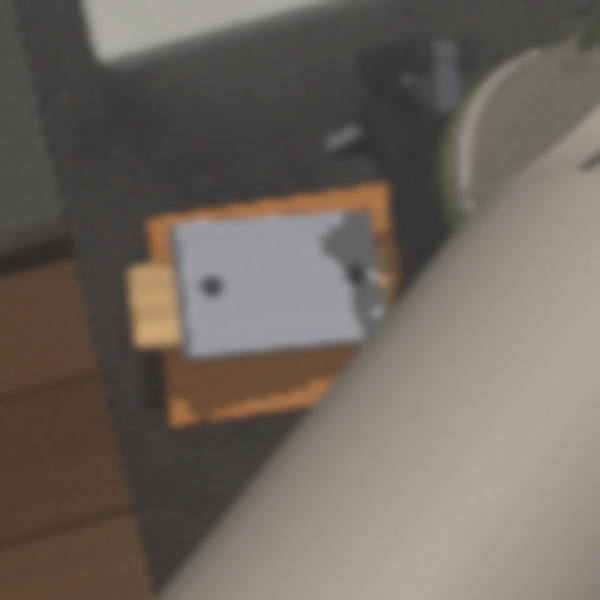

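View pics/scene1.png

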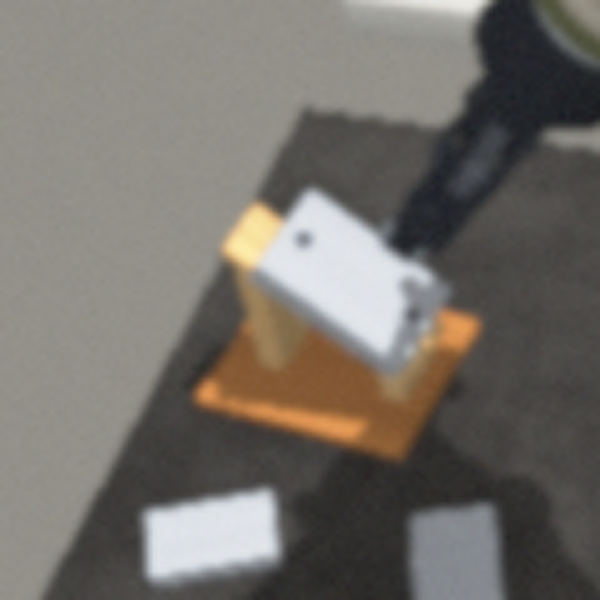

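Run:
```python
from go import *
from h import *
o=arm.get_obs();R=Ro.from_rotvec(o["ee_rot"]).as_matrix();p=o["ee_pos"]
print(R.round(2))
for nm,(a,b) in(("top",(110,170)),("scene",(120,120))):
    f=load(nm+"1.npz")
    for s in(-.0425,0,.0425):
        for back in (.013,.06):
            X=p+R[:,1]*s-R[:,2]*back; q=proj(f,X); print(nm,s,back,X.round(3),q.round(0),((q-[a,b])*5).round())
    cv2.imwrite(f"pics/{nm}1f.png",f["pixels"])
```

```text
[[-0.12  0.99 -0.08]
 [ 0.81  0.15  0.57]
 [ 0.58  0.   -0.82]]
top -0.0425 0.013 [ 0.495 -0.043  0.157] [186. 240.] [378. 352.]
top -0.0425 0.06 [ 0.499 -0.069  0.195] [195. 238.] [423. 339.]
top 0 0.013 [ 0.537 -0.036  0.157] [183. 220.] [365. 249.]
top 0 0.06 [ 0.541 -0.063  0.195] [192. 216.] [409. 232.]
top 0.0425 0.013 [ 0.58  -0.03   0.157] [180. 199.] [352. 147.]
top 0.0425 0.06 [ 0.583 -0.057  0.195] [189. 195.] [395. 125.]
scene -0.0425 0.013 [ 0.495 -0.043  0.157] [200. 167.] [399. 237.]
scene -0.0425 0.06 [ 0.499 -0.069  0.195] [208. 158.] [442. 189.]
scene 0 0.013 [ 0.537 -0.036  0.157] [207. 155.] [437. 177.]
scene 0 0.06 [ 0.541 -0.063  0.195] [216. 146.] [480. 129.]
scene 0.0425 0.013 [ 0.58  -0.03   0.157] [215. 144.] [473. 121.]
scene 0.0425 0.06 [ 0.583 -0.057  0.195] [223. 134.] [516.  72.]
```

View pics/scene1f.png

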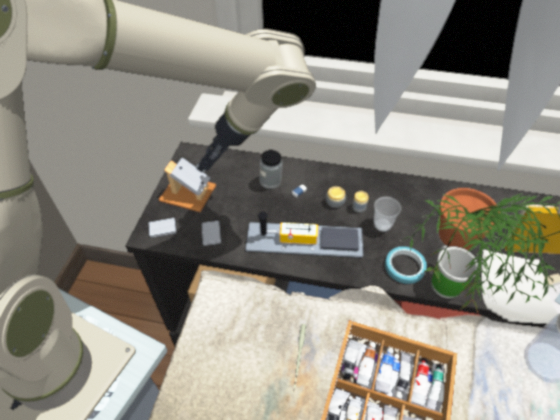

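View pics/top1f.png

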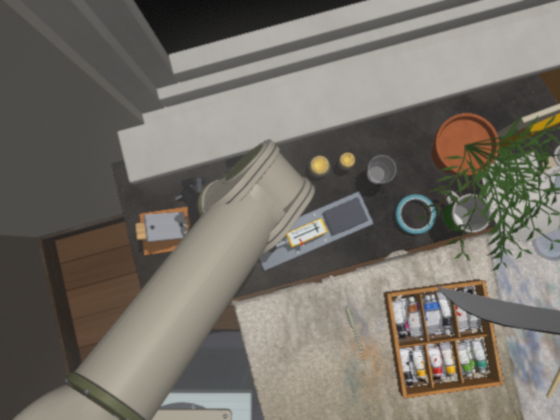

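The tips project where the fingers appear: the near one at crop (399,237), the far one beside the plate's other edge. I'm descending along the plate's normal.

```bash
python3 -m pendant '[-0.001,0.001,0.03,0,0,0,1, -0.001,0.001,0.055,0,0,0,1, -0.001,0.001,0.075,0,0,0,1, -0.001,0.001,0.09,0,0,0,1, -0.001,0.001,0.1,0,0,0,1]';python3 -m pendant '[0,0,0.008,0,0,0,1, 0,0,0.014,0,0,0,1, 0,0,0.014,0,0,0,1]'
python3 - <<'E'
from go import *
plan(C-.028*n,-n,az(8.5))
from h import *
from rig import grab_frame
for nm in("top","scene"):
    f=grab_frame(nm);np.savez(nm+"2.npz",**f)
    c=f["pixels"][170:290,110:230] if nm=="top" else f["pixels"][120:240,120:240]
    cv2.imwrite(f"pics/{nm}2.png",cv2.resize(c,(600,600),interpolation=cv2.INTER_CUBIC))
E
```

```text
time_s: 3.2
ee_pos: [0.5294, 0.0274, 0.063]
ee_rot: [-1.714, -1.986, -0.544]
contact_force: [0.5, -0.1, 0.5]
grip_width: 1.002
time_s: 3.58
ee_pos: [0.5281, 0.0352, 0.0518]
ee_rot: [-1.714, -1.985, -0.544]
contact_force: [-0.2, -0.7, 0.2]
grip_width: 0.998
t 3.58 shift [ 0.0015 -0.0009  0.0043] turn [ 0.   0.  -0.1] | norms 0.005 0.1
```

View pics/top2.png

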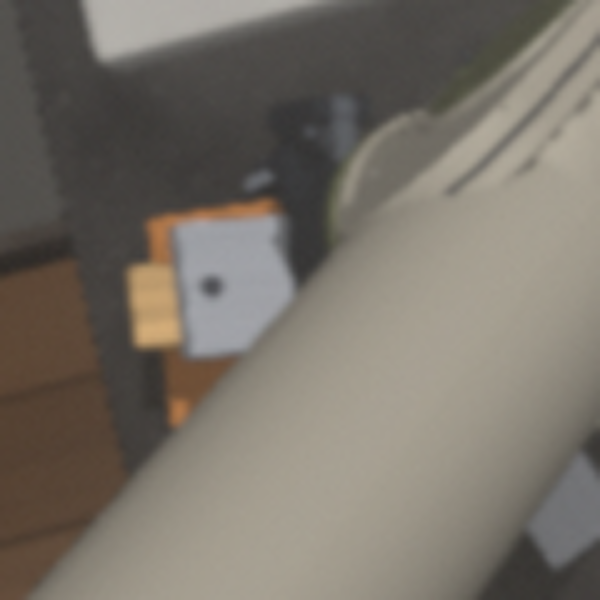

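View pics/scene2.png

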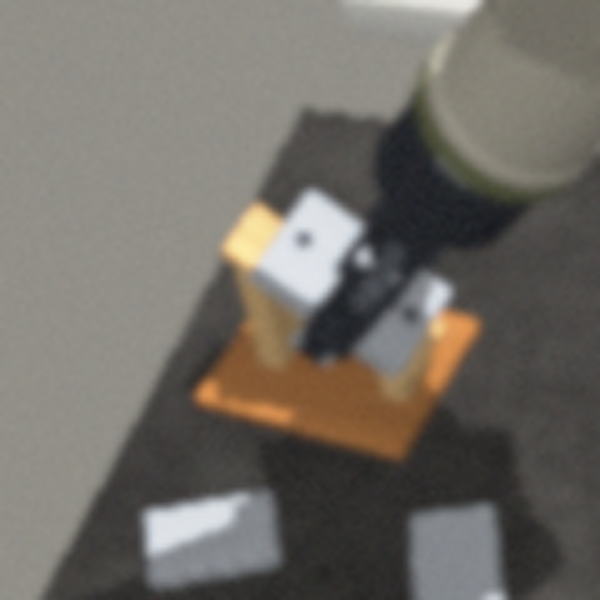

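The fingers straddle the plate near mid-length, with the near finger at crop (350,310). Closing now.

```bash
python3 -m pendant '[0.001,-0.001,0.002,0,0,0,0.6, 0.001,-0.001,0.002,0,0,0,0.3, 0.001,-0.001,0.002,0,0,0,0, 0.001,-0.001,0.002,0,0,0,-1, 0.001,-0.001,0.002,0,0,0,-1]' 60; python3 -m pendant '[0,0,0,0,0,0,-1, 0,0,0,0,0,0,-1, 0,0,0,0,0,0,-1]' 60
```

```text
time_s: 4.3
ee_pos: [0.5295, 0.0364, 0.0524]
ee_rot: [-1.717, -1.988, -0.55]
contact_force: [7.4, -2.6, 5.8]
grip_width: 0.691
time_s: 4.68
ee_pos: [0.5295, 0.0364, 0.0524]
ee_rot: [-1.717, -1.988, -0.55]
contact_force: [7.3, -0.6, 4.4]
grip_width: 0.689
```

```bash
python3 -m pendant '[0,0,-0.01,0,0,0,-1, 0,0,-0.025,0,0,0,-1, 0,0,-0.045,0,0,0,-1, 0,0,-0.07,0,0,0,-1, 0,0,-0.09,0,0,0,-1]'; python3 -m pendant '[0,0,-0.005,0,0,0,-1, 0,0,-0.005,0,0,0,-1]'
python3 - <<'E'
from go import *
from h import *
from rig import grab_frame
for nm in("top","scene"):
    f=grab_frame(nm);np.savez(nm+"3.npz",**f)
    if nm=="scene": cv2.imwrite(f"pics/{nm}3.png",cv2.resize(f["pixels"][90:230,120:260],(600,600),interpolation=cv2.INTER_CUBIC))
d=22.9
plan([.5548,-.3839,.13],[0,0,-1],az(22.9))
E
```

```text
time_s: 5.3
ee_pos: [0.5347, -0.0161, 0.1258]
ee_rot: [-1.716, -1.986, -0.545]
contact_force: [0.4, 0.3, -7.6]
grip_width: 0.686
time_s: 5.55
ee_pos: [0.5348, -0.0173, 0.1283]
ee_rot: [-1.714, -1.985, -0.544]
contact_force: [-0.1, -0.1, -7.2]
grip_width: 0.688
t 5.65 shift [-0.2977 -0.0338 -0.2134] turn [  4.4 -35.1 -14. ] | norms 0.368 38.1
```

View pics/scene3.png

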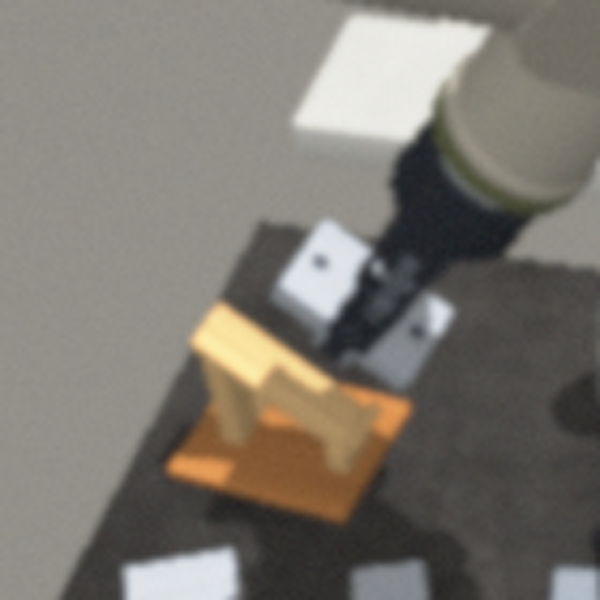

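Run:
```python
from go import *
s1,t=plan([.54,-.12,.19],[0,0,-1],az(22.9))
s2,t=plan([.5548,-.3839,.17],[0,0,-1],az(22.9))
```

```text
t 5.65 shift [-0.0482 -0.0097 -0.1104] turn [  4.4 -35.1 -14. ] | norms 0.121 38.1
t 5.65 shift [-0.2746 -0.0338 -0.2461] turn [  4.4 -35.1 -14. ] | norms 0.37 38.1
```

```bash
python3 -m pendant '[-0.015,-0.003,-0.037,0.7,-6,-2.3,-1, -0.032,-0.006,-0.075,1.6,-13,-5,-1, -0.05,-0.01,-0.11,2.5,-20,-8,-1, -0.08,-0.013,-0.13,3.4,-27,-11,-1, -0.12,-0.018,-0.15,4.4,-35,-14,-1]'; python3 -m pendant '[0,0,0,0,0,0,-1,0,0,0,0,0,0,-1]'
python3 - <<'E'
from go import *
s2,t=plan([.5548,-.3839,.15],[0,0,-1],az(22.9))
E
```

```text
time_s: 6.28
ee_pos: [0.5443, -0.2023, 0.1816]
ee_rot: [1.732, 2.619, -0.0]
contact_force: [-1.0, 0.1, -8.2]
grip_width: 0.685
time_s: 6.52
ee_pos: [0.5437, -0.2009, 0.181]
ee_rot: [-1.735, -2.615, -0.004]
contact_force: [-0.3, 0.2, -7.1]
grip_width: 0.686
t 6.53 shift [-0.1731 -0.0609  0.0303] turn [ 0.  -0.2 -0. ] | norms 0.186 0.2
```

```bash
python3 -m pendant '[-0.035,-0.012,0,0,0,0,-1, -0.08,-0.028,0.01,0,0,0,-1, -0.125,-0.044,0.02,0,0,0,-1, -0.16,-0.056,0.03,0,0,0,-1, -0.173,-0.061,0.03,0,0,0,-1]'; python3 -m pendant '[0,0,0.03,0,0,0,-1,0,0,0.05,0,0,0,-1,0,0,0.05,0,0,0,-1]'
python3 - <<'E'
from go import *
from h import *
from rig import grab_frame
plan([.5548,-.3839,.07],[0,0,-1],az(22.9))
for nm in("top","scene"):
    f=grab_frame(nm);np.savez(nm+"4.npz",**f)
    c=f["pixels"][170:290,245:405] if nm=="top" else f["pixels"][180:280,230:390]
    cv2.imwrite(f"pics/{nm}4.png",cv2.resize(c,None,fx=5,fy=5,interpolation=cv2.INTER_CUBIC))
E
```

```text
time_s: 7.15
ee_pos: [0.5538, -0.3869, 0.1496]
ee_rot: [-1.739, -2.612, -0.002]
contact_force: [-0.6, 1.0, -7.1]
grip_width: 0.69
time_s: 7.52
ee_pos: [0.5547, -0.3835, 0.0996]
ee_rot: [-1.733, -2.615, -0.003]
contact_force: [0.6, 0.5, -7.1]
grip_width: 0.687
t 7.53 shift [-0.0005 -0.0001  0.0296] turn [-0.  -0.3  0. ] | norms 0.03 0.3
```

View pics/top4.png

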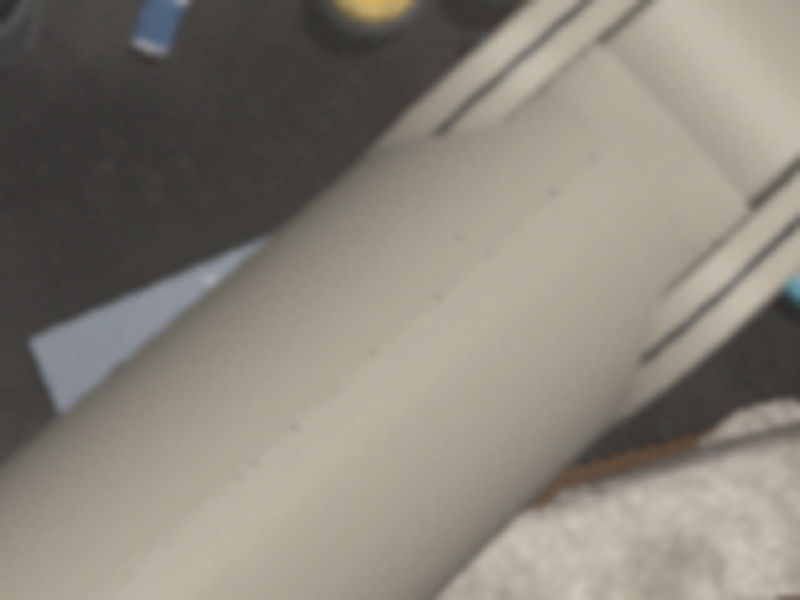

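View pics/scene4.png

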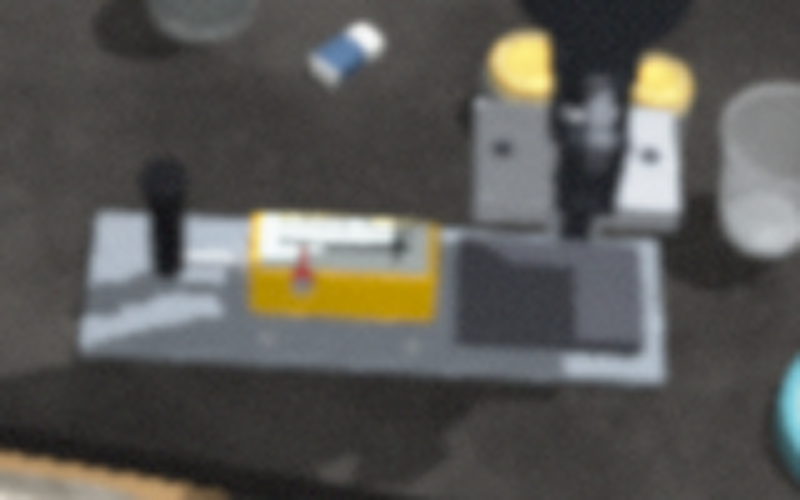

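Run:
```python
from go import *
from h import *
f=load("scene4.npz"); o=arm.get_obs(); print(o["ee_pos"])
d=np.array([-np.sin(np.radians(22.9)),np.cos(np.radians(22.9))]);n2=np.array([-d[1],d[0]]);p=o["ee_pos"][:2]
c=lambda x,y:(230+(x+.5)/5-.5,180+(y+.5)/5-.5)
def L(nm,q,z,ref=p):
    X=onz(f,*c(*q),z)[:2]; print(nm,((X-ref)@d*1000).round(1),((X-ref)@n2*1000).round(1))
for nm,q in(("dotL",(502,148)),("dotR",(650,157)),("BL",(474,218)),("BR",(682,215)),("TL",(478,97))): L(nm,q,.1236)
bed=np.array([.5548,-.3839])
for nm,q in(("bedBL",(458,340)),("bedBR",(641,347)),("bedTR",(634,245)),("bedTL",(464,238))): L(nm,q,.022,bed)
# depth check on plate
P=deproj(f)
for q in((500,180),(650,185),(520,200)):
    u,v=map(int,np.round(c(*q))); print(P[v,u].round(4))
g=load("scene0.npz");cv2.imwrite("pics/s0g.png",cv2.resize(g["pixels"][215:265,300:370],(798,570),interpolation=cv2.INTER_CUBIC))
```

```text
[ 0.5555605  -0.3850908   0.10216369]
dotL 33.1 1.5
dotR -33.0 2.2
BL 45.3 42.5
BR -45.6 34.6
TL 44.1 -28.4
bedBL 44.4 35.3
bedBR -42.0 33.5
bedTR -41.0 -27.5
bedTL 42.2 -26.2
[ 0.5229 -0.3629  0.1239]
[ 0.5501 -0.4233  0.124 ]
[ 0.5176 -0.3748  0.1223]
```

View pics/s0g.png

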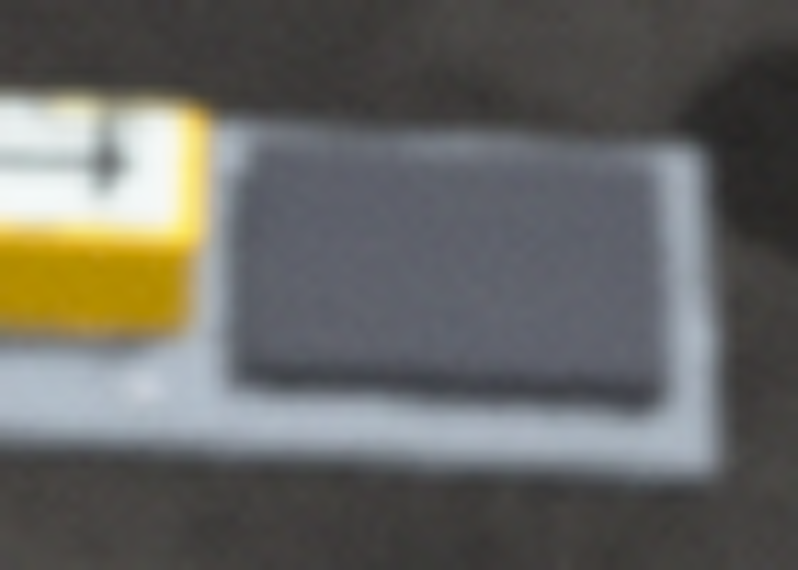

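Run:
```python
from h import *
d=np.array([-np.sin(np.radians(22.9)),np.cos(np.radians(22.9))]);n2=np.array([-d[1],d[0]]);bed=np.array([.5548,-.3839])
f=load("scene0.npz")
for q in((250,148),(655,163),(663,390),(236,372)):
    X=onz(f,300+(q[0]+.5)/11.4-.5,215+(q[1]+.5)/11.4-.5,.022)[:2]; print(((X-bed)@d*1000).round(1),((X-bed)@n2*1000).round(1))
f=load("top0.npz")
cv2.imwrite("pics/t0g.png",cv2.resize(f["pixels"][188:240,317:380],(693,572),interpolation=cv2.INTER_CUBIC))
```

```text
44.5 -25.0
-42.4 -26.8
-41.8 32.8
46.7 34.2
```

View pics/t0g.png

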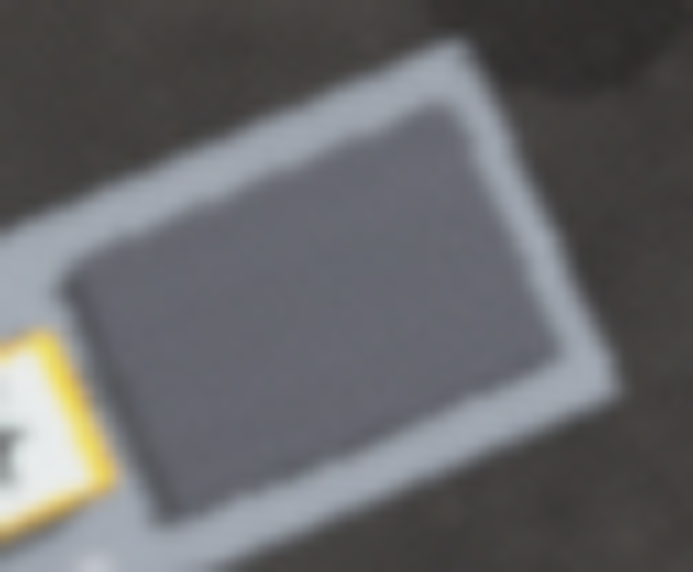

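Run:
```python
from go import *
plan([.5533,-.3829,.037],[0,0,-1],az(22.9))
```

```text
t 7.62 shift [ 0.0028 -0.0013  0.0652] turn [ 0.1 -0.  -0. ] | norms 0.065 0.1
```

```bash
python3 -m pendant '[0.002,-0.001,0.02,0,0,0,-1, 0.002,-0.001,0.04,0,0,0,-1, 0.002,-0.001,0.055,0,0,0,-1, 0.002,-0.001,0.062,0,0,0,-1, 0.002,-0.001,0.062,0,0,0,-1]'; python3 -m pendant '[0,0,0,0,0,0,-1]';  python3 - <<'E'
from go import *
from h import *
from rig import grab_frame
for nm in("top","scene"):
    f=grab_frame(nm);np.savez(nm+"5.npz",**f);plan([.5533,-.3829,.037],[0,0,-1],az(22.9))
    if nm=="scene": cv2.imwrite(f"pics/{nm}5.png",cv2.resize(f["pixels"][205:265,295:375],(800,600),interpolation=cv2.INTER_CUBIC))
E
```

```text
time_s: 8.25
ee_pos: [0.5531, -0.384, 0.0389]
ee_rot: [-1.737, -2.616, -0.001]
contact_force: [-0.9, -0.1, -5.7]
grip_width: 0.688
time_s: 8.38
ee_pos: [0.5536, -0.3844, 0.0402]
ee_rot: [1.737, 2.617, 0.002]
contact_force: [0.0, -0.7, -7.0]
grip_width: 0.69
t 8.43 shift [0.0015 0.0002 0.0032] turn [ 0.1  0.  -0.1] | norms 0.004 0.1
t 8.47 shift [0.0015 0.0002 0.0032] turn [ 0.1 -0.  -0.1] | norms 0.004 0.1
```

View pics/scene5.png

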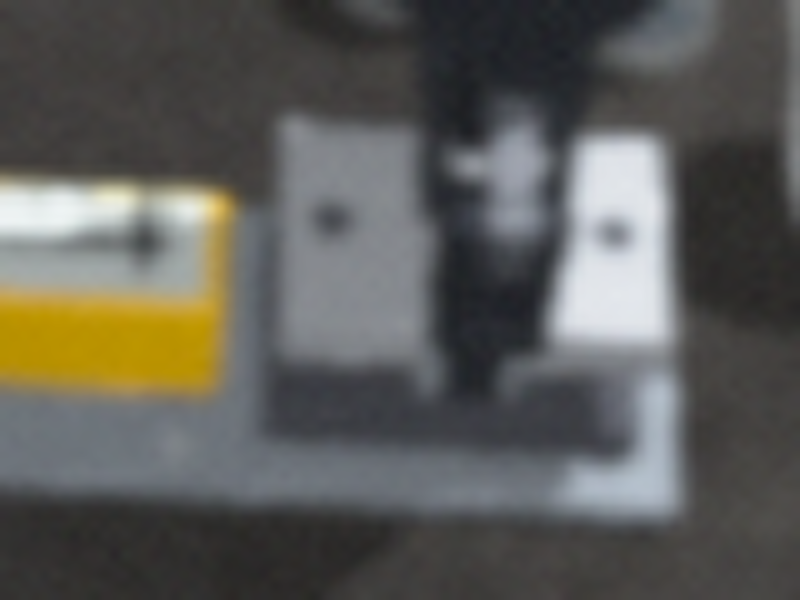

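Run:
```python
from h import *
d=np.array([-np.sin(np.radians(22.9)),np.cos(np.radians(22.9))]);n2=np.array([-d[1],d[0]]);bed=np.array([.5548,-.3839])
f=load("scene5.npz");P=deproj(f)
c=lambda q:(295+(q[0]+.5)/10-.5,205+(q[1]+.5)/10-.5)
for q in((278,118),(665,135),(672,345),(280,360),(332,218),(615,232)):
    X=onz(f,*c(q),.064)[:2]; print(((X-bed)@d*1000).round(1),((X-bed)@n2*1000).round(1))
for q in((340,270),(620,290),(400,160),(330,410),(450,420)):
    u,v=map(round,c(q)); print(P[v-1:v+2,u-1:u+2].mean((0,1)).round(4))
from rig import arm
print(((arm.get_obs()["ee_pos"][:2]-bed)@np.c_[d,n2]*1000).round(1))
f=load("scene0.npz");P=deproj(f);print(np.median(P[230:243,325:350,2]),np.median(P[250:254,260:300,2]))
f=load("top0.npz");P=deproj(f);print(np.median(P[205:222,340:355,2]), np.median(P[247:255,262:268,2]))
```

```text
45.2 -26.0
-46.8 -27.0
-45.6 35.1
43.9 45.4
32.2 3.4
-33.8 3.1
[ 0.5268 -0.3641  0.0616]
[ 0.5501 -0.4245  0.0624]
[ 0.4772 -0.3894  0.1724]
[ 0.5172 -0.3691  0.0211]
[ 0.5277 -0.3956  0.0205]
[0.  1.2]
0.021021892648473206 0.005600856542741006
0.023385934733984426 0.011786908035793298
```

```bash
python3 -m pendant '[0.002,0,0.006,0,0,-0.4,-1, 0.002,0,0.012,0,0,-0.4,-1, 0.002,0,0.017,0,0,-0.4,-1, 0.002,0,0.020,0,0,-0.4,-1, 0.002,0,0.020,0,0,-0.4,-1]';  python3 - <<'E'
from go import *
from h import *
from rig import grab_frame
d=np.array([-np.sin(np.radians(22.9)),np.cos(np.radians(22.9))]);n2=np.array([-d[1],d[0]]);bed=np.array([.5548,-.3839])
f=grab_frame("scene");np.savez("scene6.npz",**f)
cv2.imwrite(f"pics/scene6.png",cv2.resize(f["pixels"][205:265,295:375],(800,600),interpolation=cv2.INTER_CUBIC))
o=arm.get_obs();print(((o["ee_pos"][:2]-bed)@np.c_[d,n2]*1000).round(1),o["ee_pos"])
E
```

```text
time_s: 9.1
ee_pos: [0.5524, -0.3821, 0.0192]
ee_rot: [-1.728, -2.623, -0.002]
contact_force: [0.7, -0.1, -7.4]
grip_width: 0.686
[2.4 1.4] [ 0.55252074 -0.38222653  0.01945067]
```

View pics/scene6.png

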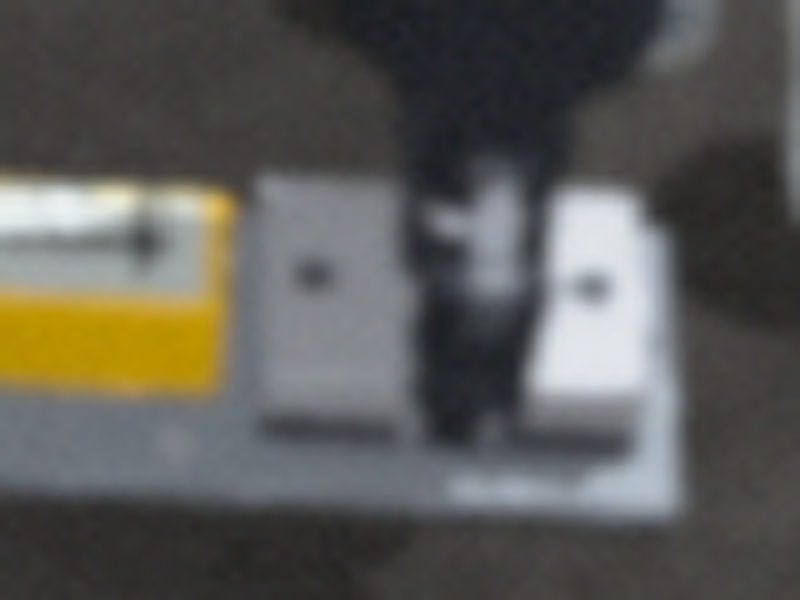

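Run:
```python
from h import *
d=np.array([-np.sin(np.radians(22.9)),np.cos(np.radians(22.9))]);n2=np.array([-d[1],d[0]]);bed=np.array([.5548,-.3839])
f=load("scene6.npz")
img=f["pixels"][205:265,295:375].astype(int).sum(2)
c=lambda q:(295+(q[0]+.5)/10-.5,205+(q[1]+.5)/10-.5)
for q in((258,178),(638,190),(636,396),(262,390),(315,273),(592,286)):
    X=onz(f,*c(q),.0435)[:2]; print(((X-bed)@d*1000).round(1),((X-bed)@n2*1000).round(1))
```

```text
48.6 -23.8
-43.0 -26.3
-40.0 35.1
46.8 39.2
34.7 4.1
-30.9 3.6
```

```bash
python3 -m pendant '[0,0,0.002,0,0,0,-1, 0,0,0.004,0,0,0,-1, 0,0,0.005,0,0,0,-1]'; python3 -m pendant '[0,0,0.001,0,0,0,-1, 0,0,0.001,0,0,0,-1]'
```

```text
time_s: 9.52
ee_pos: [0.5531, -0.3825, 0.017]
ee_rot: [1.728, 2.623, 0.004]
contact_force: [-9.8, 7.4, 20.0]
grip_width: 0.689
time_s: 9.78
ee_pos: [0.5531, -0.3825, 0.0169]
ee_rot: [1.728, 2.622, 0.005]
contact_force: [-11.6, 8.6, 23.2]
grip_width: 0.687
```

```bash
python3 -m pendant '[0,0,-0.001,0,0,0,-1, 0,0,-0.002,0,0,0,-1, 0,0,-0.002,0,0,0,-1]'; python3 -c "
from go import *
o=arm.get_obs();print(o['contact_force'],o['wrist_torque'],o['ee_pos'])"
```

```text
time_s: 10.15
ee_pos: [0.5529, -0.3825, 0.0173]
ee_rot: [1.728, 2.623, 0.003]
contact_force: [-5.1, 4.7, 7.7]
grip_width: 0.688
[-5.06917811  4.6982357   7.72626052] [1.08035875 0.70332544 0.20348497] [ 0.55290211 -0.38245516  0.01728185]
```

```bash
python3 -m pendant '[0,0,-0.001,0,0,0,0.5, 0,0,-0.001,0,0,0,0.8, 0,0,-0.001,0,0,0,1, 0,0,-0.001,0,0,0,1]' 30; python3 -m pendant '[0,0,-0.02,0,0,0,1, 0,0,-0.06,0,0,0,1, 0,0,-0.11,0,0,0,1, 0,0,-0.14,0,0,0,1, 0,0,-0.14,0,0,0,1]'
python3 - <<'E'
from h import *
from rig import grab_frame
f=grab_frame("scene");np.savez("scene7.npz",**f)
cv2.imwrite(f"pics/scene7.png",cv2.resize(f["pixels"][205:265,295:375],(800,600),interpolation=cv2.INTER_CUBIC))
E
```

```text
time_s: 10.65
ee_pos: [0.5526, -0.3822, 0.0165]
ee_rot: [-1.728, -2.623, -0.002]
contact_force: [0.7, 0.1, 0.1]
grip_width: 1.004
time_s: 11.28
ee_pos: [0.5535, -0.3836, 0.1608]
ee_rot: [1.726, 2.619, 0.002]
contact_force: [0.3, 0.3, -0.1]
grip_width: 1.0
```

View pics/scene7.png

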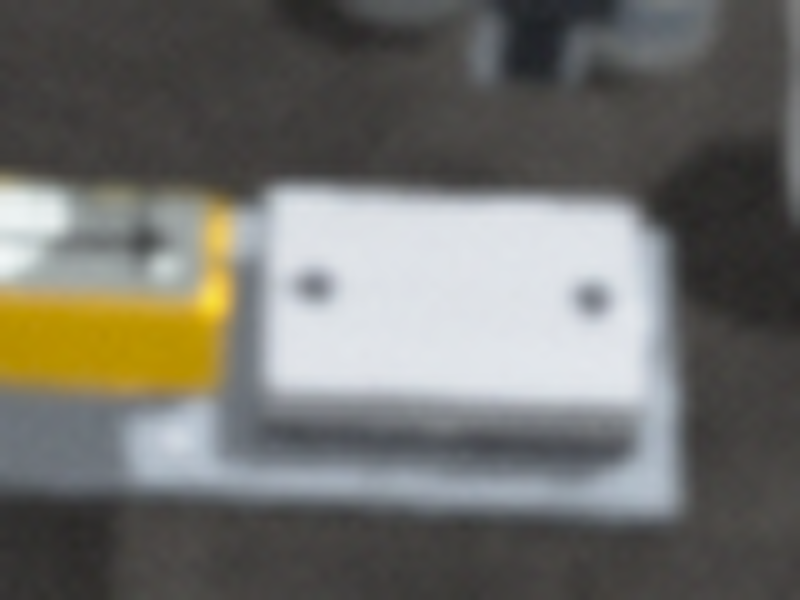

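Run:
```python
from meas import *
d=np.array([-np.sin(np.radians(22.9)),np.cos(np.radians(22.9))]);n2=np.array([-d[1],d[0]]);bed=np.array([.5548,-.3839])
f=load("scene7.npz");P=deproj(f)
c=lambda q:(295+(q[0]+.5)/10-.5,205+(q[1]+.5)/10-.5)
for q in((268,187),(634,198),(640,403),(266,388),(315,286),(592,298)):
    X=onz(f,*c(q),.038)[:2]; print(((X-bed)@d*1000).round(1),((X-bed)@n2*1000).round(1))
hsv=cv2.cvtColor(f["pixels"],cv2.COLOR_BGR2HSV)
Q=P[226:243,324:356].reshape(-1,3);A=np.c_[(Q[:,:2]-bed)@np.c_[d,n2],np.ones(len(Q))];k=np.linalg.lstsq(A,Q[:,2],rcond=None)[0];print("slopes deg",np.degrees(k[:2]),k[2])
g=load("scene0.npz");P=deproj(g);Q=P[231:247,325:355].reshape(-1,3);A=np.c_[(Q[:,:2]-bed)@np.c_[d,n2],np.ones(len(Q))];k=np.linalg.lstsq(A,Q[:,2],rcond=None)[0];print("bed slopes",np.degrees(k[:2]),k[2])
# gauge moved? compare corners via diff
a=g["pixels"][205:265,240:300].astype(int);b=f["pixels"][205:265,240:300].astype(int);print(abs(a-b).mean())
```

```text
45.9 -25.6
-42.8 -28.2
-41.7 33.0
45.6 34.6
34.3 3.8
-31.6 2.9
slopes deg [-0.5904313  58.95166466] 0.03407613104211653
bed slopes [-0.8571742  69.13849571] 0.015769820076124107
12.590462962962963
```

Run:
```python
from meas import *
f=load("scene7.npz");P=deproj(f)
for v in (226,230,234,238,242): print([P[v-1:v+2,u-1:u+2,2].mean().round(4) for u in (326,332,338,344,350,355)])
```

```text
[np.float64(0.0369), np.float64(0.0371), np.float64(0.0373), np.float64(0.0377), np.float64(0.0383), np.float64(0.0362)]
[np.float64(0.0372), np.float64(0.0374), np.float64(0.0379), np.float64(0.0368), np.float64(0.0377), np.float64(0.0385)]
[np.float64(0.0376), np.float64(0.0367), np.float64(0.0376), np.float64(0.037), np.float64(0.0365), np.float64(0.0386)]
[np.float64(0.1329), np.float64(0.0381), np.float64(0.0369), np.float64(0.0381), np.float64(0.0369), np.float64(0.0378)]
[np.float64(0.0367), np.float64(0.0355), np.float64(0.0367), np.float64(0.0373), np.float64(0.037), np.float64(0.0373)]
```

The plate lies flat (depth about 0.038 m all over) and its centre is within about 1 mm of the bed's in the same view. Now to the post.

Run:
```python
from go import *
plan([.4815,-.2127,.15],[0,0,-1],az(23.1))
```

```text
t 11.32 shift [0.1846 0.0014 0.0084] turn [0.2 0.1 0.1] | norms 0.185 0.2
```

```bash
python3 -m pendant '[0.04,0,0,0,0,0,1, 0.09,0.001,0,0,0,0,1, 0.14,0.001,0.004,0,0,0,1, 0.175,0.001,0.008,0.2,0,0,1, 0.185,0.001,0.008,0.2,0,0,1]';python3 -m pendant '[0,0,0.01,0,0,0,1, 0,0,0.02,0,0,0,1, 0,0,0.02,0,0,0,1]'
python3 - <<'E'
from go import *
from h import *
from rig import grab_frame
f=grab_frame("top");np.savez("top8.npz",**f)
cv2.imwrite(f"pics/top8.png",cv2.resize(f["pixels"][180:280,245:385],(798,570),interpolation=cv2.INTER_CUBIC))
f=grab_frame("scene");np.savez("scene8.npz",**f)
cv2.imwrite(f"pics/scene8.png",cv2.resize(f["pixels"][185:255,235:325],(798,620),interpolation=cv2.INTER_CUBIC)[:600])
o=arm.get_obs();R=Ro.from_rotvec(o["ee_rot"]).as_matrix();print(o["ee_pos"])
s=798/90
for k in(-.0425,0,.0425):
    q=proj(f,o["ee_pos"]+R[:,1]*k-R[:,2]*(.013 if k else 0)); print(((q-[235,185])*s).round())
plan([.4815,-.2127,.15],[0,0,-1],az(23.1))
E
```

```text
time_s: 11.95
ee_pos: [0.4796, -0.2094, 0.1479]
ee_rot: [-1.722, -2.622, 0.002]
contact_force: [0.6, -0.5, -0.4]
grip_width: 0.999
time_s: 12.32
ee_pos: [0.4796, -0.213, 0.1275]
ee_rot: [-1.729, -2.619, 0.006]
contact_force: [-0.3, 0.1, 0.8]
grip_width: 0.999
[ 0.48016315 -0.2128628   0.12842141]
[214. 269.]
[232. 173.]
[246.  16.]
t 12.43 shift [-0.0004  0.0012 -0.0216] turn [-0.2 -0.   0.1] | norms 0.022 0.2
```

View pics/scene8.png

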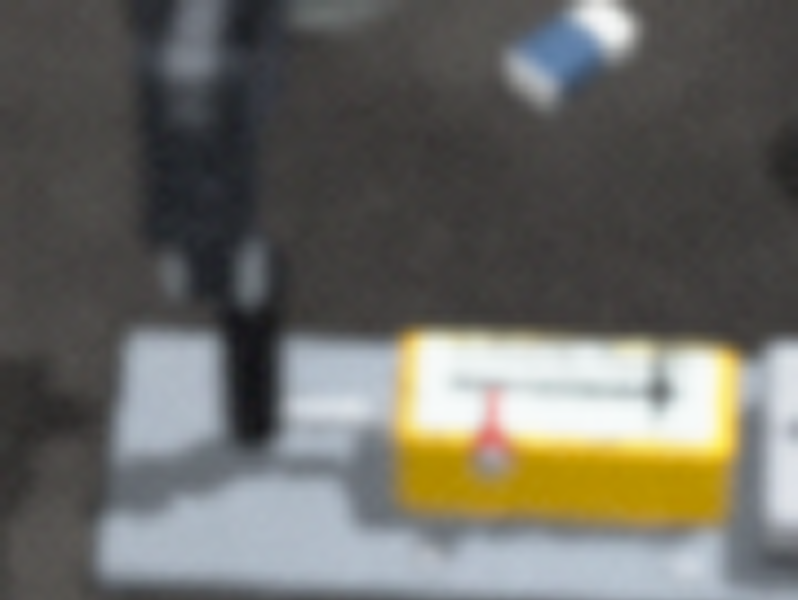

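View pics/top8.png

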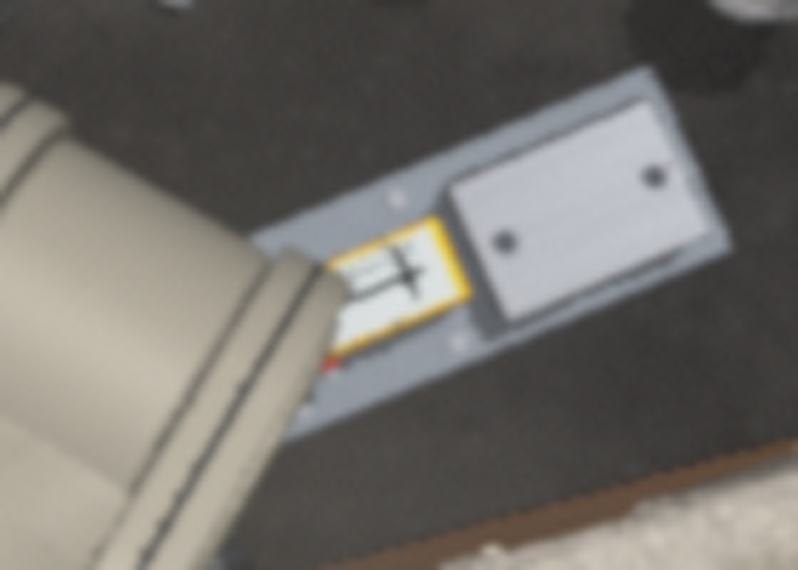

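Run:
```python
from meas import *
d=np.array([-np.sin(np.radians(22.9)),np.cos(np.radians(22.9))]);n2=np.array([-d[1],d[0]]);bed=np.array([.5548,-.3839])
fr=lambda X:((X-bed)@np.c_[d,n2]*1000).round(1)
# post via dark mask
for nm,z in(("scene0.npz",.088),("top0.npz",.090)):
    f=load(nm);hsv=cv2.cvtColor(f["pixels"],cv2.COLOR_BGR2HSV)
    v=hsv[...,2]
    if nm[0]=="s":
        print(v[210:236,258:270])
    else: print(v[240:255,260:278])
f=load("top8.npz");c=lambda q:(245+(q[0]+.5)/5.7-.5,180+(q[1]+.5)/5.7-.5)
for q in((450,185),(645,98),(708,232),(510,322),(505,241),(655,176)): print(fr(onz(f,*c(q),.038)[:2]))
```

```text
[[ 64  60  64  61  60  59  60  61  64  61  59  60]
 [ 66  62  56  57  50  50  57  58  62  62  62  58]
 [ 63  53  52  48  48  46  48  48  55  58  61  62]
 [ 56  49  44  43  42  36  42  47  47  56  58  61]
 [ 51  48  46  37  42  44  42  44  45  51  62  61]
 [ 47  41  40  40  43  42  42  44  44  49  58  60]
 [ 43  41  44  42  44  42  42  43  47  51  55  59]
 [ 45  39  37  40  40  42  41  42  44  52  57  59]
 [ 47  38  31  36  41  43  34  38  41  50  59  60]
 [ 51  37  31  31  33  33  32  32  41  53  57  60]
 [ 56  43  31  27  30  23  29  30  38  51  56  62]
 [ 64  52  36  26  23  23  24  30  43  56  59  63]
 [104  80  49  26  23  26  27  34  53  74  90  90]
 [149 115  70  34  25  25  24  40  75 110 133 136]
 [171 134  84  40  25  28  27  48  90 138 166 172]
 [176 140  86  43  29  25  26  47  97 148 178 190]
 [177 141  86  43  29  26  27  44  97 151 184 194]
 [176 140  88  44  24  24  25  50  99 151 183 195]
 [179 144  93  49  23  23  23  45  95 150 180 191]
 [180 148  97  51  30  27  30  47  97 154 185 196]
 [178 149 100  53  27  26  25  49 108 165 199 212]
 [180 152 103  52  29  24  24
[... 732 characters left out ...]
69  71  91 131 151]
 [165 165 167 167 165 153 116  77  64  64  66  66  67  68  69  78 102 121]
 [165 166 166 166 164 151 115  77  65  64  66  66  67  68  69  79 105 125]
 [166 165 165 164 157 138 106  79  66  64  66  66  67  68  76 100 133 151]
 [165 165 164 158 141 121 105  88  75  70  66  66  68  73  99 132 155 164]
 [165 164 158 141 122 111 107 101  92  82  76  75  80 102 134 155 165 167]
 [163 157 141 122 111 109 107 107 104  99  95  99 114 139 157 166 168 168]
 [153 139 121 111 108 108 107 108 108 106 107 118 142 159 168 169 168 168]
 [129 119 110 109 106 107 107 108 110 110 122 141 158 166 168 168 169 168]]
[ 44.6 -27.1]
[-42.  -28.3]
[-43.   31.3]
[44.7 33.1]
[33.3  2.4]
[-32.8   2.2]
```

```bash
cat > prof.py <<'E'
from meas import *
d=np.array([-np.sin(np.radians(22.9)),np.cos(np.radians(22.9))]);n2=np.array([-d[1],d[0]]);bed=np.array([.5548,-.3839])
def prof(nm,z,axis,lo,hi,a,b):
    """mean brightness along axis coordinate (mm), averaged over other coordinate a..b; prints edges"""
    f=load(nm);g=cv2.cvtColor(f["pixels"],cv2.COLOR_BGR2GRAY)
    s=np.arange(lo,hi,.5);t=np.linspace(a,b,40);S,T=np.meshgrid(s,t)
    D,N=(S,T) if axis=="d" else (T,S)
    XY=bed+(D[...,None]*d+N[...,None]*n2)/1000;X=np.concatenate([XY,np.full(XY.shape[:2]+(1,),z)],-1)
    q=proj(f,X).astype(np.float32);I=cv2.remap(g,q[...,0],q[...,1],cv2.INTER_LINEAR).astype(float).mean(0)
    gr=np.gradient(cv2.GaussianBlur(I[None],(0,0),1.5)[0])/.5
    ix=[i for i in range(2,len(s)-2) if abs(gr[i])>1.5 and abs(gr[i])==abs(gr[i-2:i+3]).max()]
    print(nm,axis,z,(a,b),[(float(s[i]),round(gr[i],1)) for i in ix])
E
python3 - <<'E'
from prof import *
for nm in("top0.npz","scene0.npz"):
    for a,b in((-35,-10),(10,35),(-35,35)): prof(nm,.022,"n",-55,60,a,b)
    prof(nm,.022,"d",-65,65,-15,20)
    prof(nm,.010,"n",-60,65,-35,35)
for nm in("top8.npz","scene7.npz"):
    for a,b in((-35,-10),(10,30),(-30,30)): prof(nm,.038,"n",-55,60,a,b)
    prof(nm,.038,"d",-65,65,-15,20)
    prof(nm,.010,"n",-60,65,-35,35)
E
```

```text
top0.npz n 0.022 (-35, -10) [(-41.5, np.float64(16.8)), (-30.5, np.float64(-10.4)), (30.5, np.float64(12.6)), (41.5, np.float64(-17.1))]
top0.npz n 0.022 (10, 35) [(-41.5, np.float64(17.5)), (-30.5, np.float64(-11.0)), (30.5, np.float64(12.8)), (41.5, np.float64(-16.8))]
top0.npz n 0.022 (-35, 35) [(-41.5, np.float64(17.2)), (-30.5, np.float64(-10.7)), (30.5, np.float64(12.6)), (41.5, np.float64(-17.0))]
top0.npz d 0.022 (-15, 20) [(-52.5, np.float64(16.8)), (-44.5, np.float64(-10.1)), (42.5, np.float64(-2.5)), (51.0, np.float64(14.4))]
top0.npz n 0.01 (-35, 35) [(-42.5, np.float64(17.0)), (-31.0, np.float64(-10.6)), (30.5, np.float64(12.5)), (41.5, np.float64(-16.8))]
scene0.npz n 0.022 (-35, -10) [(-32.5, np.float64(6.6)), (-24.0, np.float64(-1.9)), (30.5, np.float64(-4.9)), (39.0, np.float64(14.1)), (53.5, np.float64(-13.2))]
scene0.npz n 0.022 (10, 35) [(-32.5, np.float64(6.8)), (-24.0, np.float64(-2.0)), (30.5, np.float64(-4.5)), (39.0, np.float64(15.0)), (53.5, np.float64(-13.5))]
scene0.npz n 0.022 (-35, 35) [(-32.5, np.float64(7.2)), (-24.5, np.float64(-2.4)), (30.5, np.float
[... 1632 characters left out ...]
0, 30) [(-26.5, np.float64(18.1)), (34.5, np.float64(-12.1)), (44.0, np.float64(-7.2)), (55.5, np.float64(9.8))]
scene7.npz n 0.038 (-30, 30) [(-26.5, np.float64(18.4)), (34.5, np.float64(-12.5)), (43.5, np.float64(-7.6)), (55.5, np.float64(9.5))]
scene7.npz d 0.038 (-15, 20) [(-50.0, np.float64(16.7)), (-35.5, np.float64(-4.3)), (-28.0, np.float64(4.3)), (30.5, np.float64(-4.3)), (38.0, np.float64(3.3)), (45.5, np.float64(-13.0)), (54.5, np.float64(8.5)), (61.5, np.float64(-4.3))]
scene7.npz n 0.01 (-35, 35) [(-49.0, np.float64(17.8)), (-22.5, np.float64(-2.3)), (-14.0, np.float64(2.3)), (14.0, np.float64(-12.2)), (23.0, np.float64(-7.4)), (36.0, np.float64(9.2)), (45.5, np.float64(-13.1))]
```

Edge profiles in the top view put the bed's centre at n = 0 and the plate's at about +2 mm sideways, while the lengthwise error is under 1 mm. There is time, so I'll regrip the plate and shift it 2 mm.

```bash
python3 -m pendant '[0,0,-0.02,0,0,0,1, 0,0,-0.035,0,0,0,1, -0.05,0,-0.035,0,0,0,1, -0.11,0,-0.035,0,0,0,1, -0.16,0,-0.035,0,0,0,1]'; python3 -m pendant '[-0.02,0,0,0,0,0,1, -0.02,0,0,0,0,0,1, -0.02,0,0,0,0,0,1]'
python3 - <<'E'
from go import *
plan([.5526,-.3822,.0175],[0,0,-1],az(23.2))
E
```

```text
time_s: 13.05
ee_pos: [0.5447, -0.3607, 0.1637]
ee_rot: [-1.726, -2.623, 0.003]
contact_force: [0.9, 0.3, 0.5]
grip_width: 1.004
time_s: 13.42
ee_pos: [0.5516, -0.3764, 0.1636]
ee_rot: [-1.726, -2.622, 0.002]
contact_force: [-1.2, -0.2, -0.4]
grip_width: 0.998
t 13.43 shift [-0.0059 -0.001   0.1461] turn [-0.1 -0.1  0.1] | norms 0.146 0.2
```

```bash
python3 -m pendant '[-0.006,-0.001,0.03,0,0,0,1, -0.006,-0.001,0.07,0,0,0,1, -0.006,-0.001,0.105,0,0,0,1, -0.006,-0.001,0.13,0,0,0,1, -0.006,-0.001,0.145,0,0,0,1]'; python3 -m pendant '[0,0,0,0,0,0,0.8, 0,0,0,0,0,0,0.5, 0,0,0,0,0,0,0.3, 0,0,0,0,0,0,-1, 0,0,0,0,0,0,-1]' 30; python3 -m pendant '[0,0,0,0,0,0,-1,0,0,0,0,0,0,-1]' 60
```

```text
time_s: 14.05
ee_pos: [0.5527, -0.3815, 0.0177]
ee_rot: [-1.725, -2.622, 0.002]
contact_force: [0.5, 0.2, 0.7]
grip_width: 1.007
time_s: 14.68
ee_pos: [0.5533, -0.3835, 0.0201]
ee_rot: [-1.728, -2.623, 0.002]
contact_force: [-1.2, 2.6, 7.1]
grip_width: 0.693
time_s: 14.92
ee_pos: [0.5533, -0.3835, 0.0203]
ee_rot: [-1.728, -2.623, 0.002]
contact_force: [-2.3, 2.7, 8.1]
grip_width: 0.686
```

```bash
python3 -c "
from go import *
o=arm.get_obs();print(o['contact_force'],o['wrist_torque'],o['ee_pos'],o['ee_rot']);plan([.5526,-.3822,.0175],[0,0,-1],az(22.9))"
```

```text
[-2.29146476  2.70466542  8.10863932] [0.57921253 0.42313287 0.05027844] [ 0.55330884 -0.38353746  0.02033521] [-1.72792741e+00 -2.62324293e+00  1.59492039e-03]
t 14.93 shift [ 0.0015 -0.0001  0.0028] turn [-0.1  0.   0.4] | norms 0.003 0.4
```

```bash
python3 -m pendant '[0,0,-0.003,0,0,0,-1, 0,0,-0.008,0,0,0,-1, 0,0.001,-0.009,0,0,0.3,-1, 0,0.002,-0.009,0,0,0.5,-1, 0,0.002,-0.009,0,0,0.5,-1]'
python3 - <<'E'
from prof import *
from rig import grab_frame,arm
f=grab_frame("scene");np.savez("scene9.npz",**f);o=arm.get_obs();print(((o["ee_pos"][:2]-bed)@np.c_[d,n2]*1000).round(1),o["ee_pos"],o["contact_force"])
cv2.imwrite(f"pics/scene9.png",cv2.resize(f["pixels"][205:265,295:375],(800,600),interpolation=cv2.INTER_CUBIC))
E
```

```text
time_s: 15.55
ee_pos: [0.5544, -0.3822, 0.0272]
ee_rot: [-1.738, -2.614, 0.003]
contact_force: [-0.0, -0.8, -7.7]
grip_width: 0.685
[ 1.7 -0.2] [ 0.55432212 -0.38230824  0.0272308 ] [ 0.63452205 -0.41736888 -6.8564513 ]
```

View pics/scene9.png

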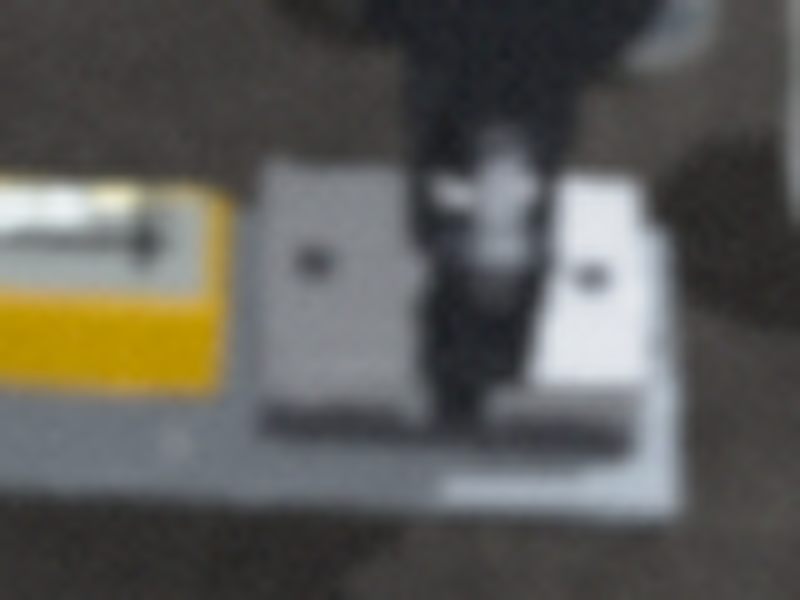

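```bash
python3 -m pendant '[0,0,0.003,0,0,0,-1, 0,0,0.005,0,0,0,-1, 0,0,0.0065,0,0,0,-1, 0,0,0.0065,0,0,0,-1]'
```

```text
time_s: 16.1
ee_pos: [0.5543, -0.3825, 0.0208]
ee_rot: [-1.738, -2.614, 0.003]
contact_force: [0.0, -0.2, -7.6]
grip_width: 0.684
```

```bash
python3 -m pendant '[0,0,0.001,0,0,0,-1, 0,0,0.001,0,0,0,-1]';python3 -m pendant '[0,0,0.001,0,0,0,-1, 0,0,0.001,0,0,0,-1]'
```

```text
time_s: 16.35
ee_pos: [0.5544, -0.3825, 0.0205]
ee_rot: [-1.739, -2.614, 0.002]
contact_force: [-1.9, 2.1, -1.6]
grip_width: 0.683
time_s: 16.6
ee_pos: [0.5545, -0.3825, 0.0204]
ee_rot: [-1.739, -2.614, 0.002]
contact_force: [-5.1, 5.4, 9.1]
grip_width: 0.685
```

```bash
python3 -m pendant '[0,0,-0.0005,0,0,0,-1, 0,0,-0.0005,0,0,0,0.5, 0,0,-0.0005,0,0,0,0.8, 0,0,-0.0005,0,0,0,1, 0,0,-0.0005,0,0,0,1]' 30; python3 -m pendant '[0,0,-0.02,0,0,0,1, 0,0,-0.06,0,0,0,1, 0,0,-0.11,0,0,0,1, 0.02,0,-0.125,0,0,0,1, 0.06,0,-0.125,0,0,0,1]';python3 - <<'E'
from go import *
b=arm.get_obs(); plan([.4826,-.2114,.128],[0,0,-1],az(22.9))
E
```

```text
time_s: 17.23
ee_pos: [0.5545, -0.3826, 0.0196]
ee_rot: [-1.739, -2.614, 0.003]
contact_force: [0.2, 0.6, 0.1]
grip_width: 1.001
time_s: 17.85
ee_pos: [0.5318, -0.3287, 0.1477]
ee_rot: [1.741, 2.612, -0.003]
contact_force: [0.8, 0.3, 0.8]
grip_width: 0.997
t 17.85 shift [ 0.1273 -0.0002  0.0193] turn [-0.   0.2 -0.3] | norms 0.129 0.3
```

```bash
python3 -m pendant '[0.05,0,0,0,0,0,1, 0.1,0,0,0,0,0,1, 0.127,0,0.01,0,0,0,1, 0.127,0,0.02,0,0,0,1, 0.127,0,0.02,0,0,0,1]';python3 - <<'E'
from go import *
from prof import *
from rig import grab_frame
for n in("top","scene"): np.savez(n+"10.npz",**grab_frame(n))
plan([.4826,-.2114,.128],[0,0,-1],az(22.9))
for nm in("top10.npz","scene10.npz"):
    for a,b in((-30,-10),(10,30),(-30,30)): prof(nm,.038,"n",-55,60,a,b)
    prof(nm,.038,"d",-65,65,-20,-8)
    prof(nm,.038,"d",-65,65,10,25)
f=load("top10.npz");cv2.imwrite(f"pics/top10.png",cv2.resize(f["pixels"][180:280,245:385],(798,570),interpolation=cv2.INTER_CUBIC))
f=load("scene10.npz");cv2.imwrite(f"pics/scene10.png",cv2.resize(f["pixels"][185:255,235:325],(798,620),interpolation=cv2.INTER_CUBIC)[:600])
E
```

```text
time_s: 18.48
ee_pos: [0.4824, -0.2106, 0.125]
ee_rot: [-1.74, -2.614, 0.003]
contact_force: [-0.0, -0.6, 0.6]
grip_width: 0.997
t 18.57 shift [-0.     -0.     -0.0027] turn [-0.2  0.  -0.3] | norms 0.003 0.3
top10.npz n 0.038 (-30, -10) [(-40.5, np.float64(15.2)), (-28.0, np.float64(10.3)), (-2.5, np.float64(-2.3)), (4.0, np.float64(2.0)), (30.5, np.float64(-15.7)), (35.5, np.float64(6.9)), (41.5, np.float64(-15.4))]
top10.npz n 0.038 (10, 30) [(-40.5, np.float64(15.6)), (-28.0, np.float64(8.7)), (30.5, np.float64(-15.1)), (35.5, np.float64(7.7)), (41.5, np.float64(-15.2))]
top10.npz n 0.038 (-30, 30) [(-40.5, np.float64(15.5)), (-28.0, np.float64(9.5)), (30.5, np.float64(-15.3)), (35.5, np.float64(7.3)), (41.5, np.float64(-15.3))]
top10.npz d 0.038 (-20, -8) [(-49.5, np.float64(14.8)), (-43.5, np.float64(8.3)), (46.0, np.float64(-16.1)), (55.0, np.float64(15.3))]
top10.npz d 0.038 (10, 25) [(-49.5, np.float64(15.4)), (-43.5, np.float64(9.0)), (46.0, np.float64(-16.7)), (56.0, np.float64(9.1))]
scene10.npz n 0.038 (-30, -10) [(-27.0, np.float64(17.5)), (-2.0, np.float64(-2.3)), (6.5, np.float64(2.2)), (33.5, np.float64(-12.5)), (42.0, np.float64(-9.1)), (53.5, np.float64(10.2))]
scene10.npz n 0.038 (10, 30) [(-27.0, np.float64(18.7)), (33.5, np.float64(-12.0)), (42.0, np.float64(-8.8)), (55.0, np.float64(10.9))]
scene10.npz n 0.038 (-30, 30) [(-27.5, np.float64(18.1)), (33.0, np.float64(-12.4)), (42.0, np.float64(-8.5)), (54.5, np.float64(10.4))]
scene10.npz d 0.038 (-20, -8) [(-50.5, np.float64(16.7)), (-43.5, np.float64(10.3)), (45.5, np.float64(-9.2)), (55.0, np.float64(9.7))]
scene10.npz d 0.038 (10, 25) [(-49.5, np.float64(14.9)), (47.0, np.float64(-18.1)), (55.0, np.float64(9.1))]
```

View pics/top10.png

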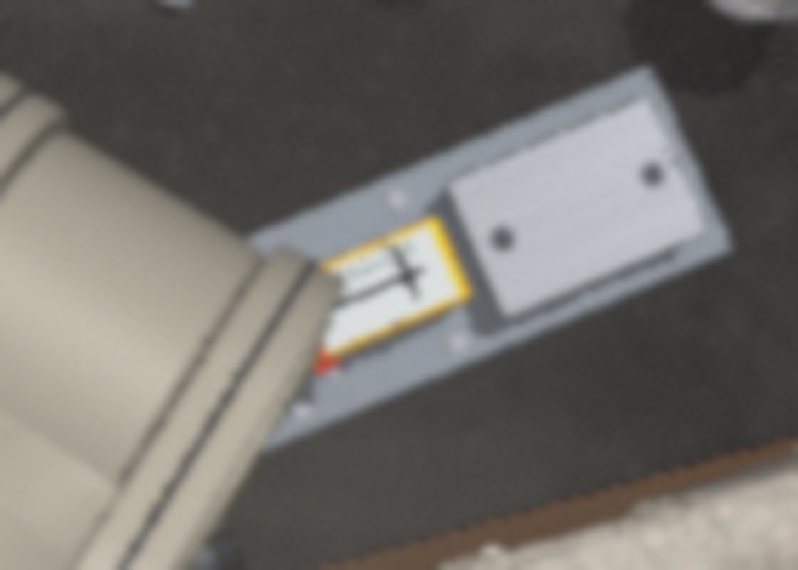

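View pics/scene10.png

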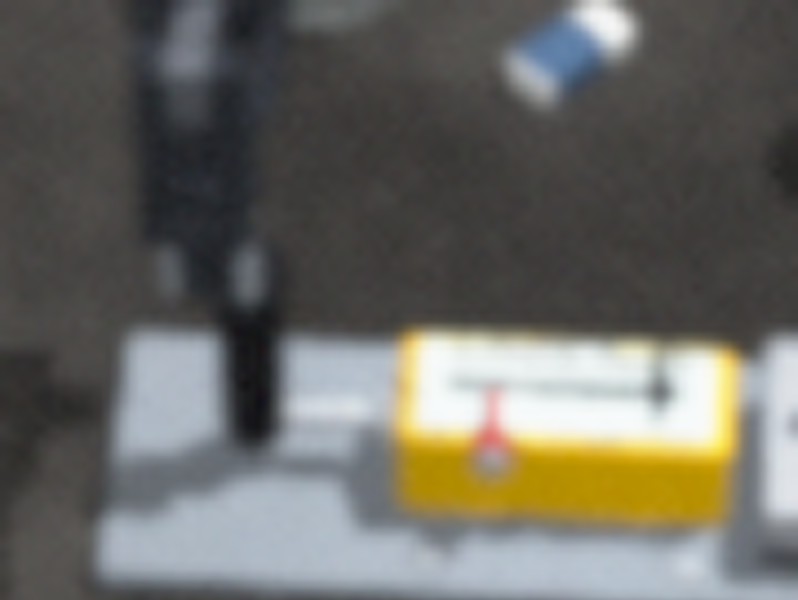

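The regripped plate is now centred on the bed within about 1 mm and square to it. The near fingertip is beside the post at crop (210,280). Descending to the post.

```bash
python3 -m pendant '[-0.002,0,0.02,0,0,0,1, -0.002,0,0.04,0,0,0,1, -0.002,0,0.06,0,0,0,1, -0.002,0,0.074,0,0,0,0.5, -0.002,0,0.077,0,0,0,0]' 25; python3 -m pendant '[0,0,0,0,0,0,-0.3, 0,0,0,0,0,0,-0.4, 0,0,0,0,0,0,-0.45]' 25
python3 - <<'E'
from go import *
from h import *
from rig import grab_frame
f=grab_frame("scene");np.savez("scene11.npz",**f)
cv2.imwrite(f"pics/scene11.png",cv2.resize(f["pixels"][185:255,235:325],(798,620),interpolation=cv2.INTER_CUBIC)[:600])
o=arm.get_obs();print(o["ee_pos"],o["contact_force"],o["grip_width"])
E
```

```text
time_s: 19.2
ee_pos: [0.4822, -0.2118, 0.0465]
ee_rot: [-1.738, -2.612, 0.005]
contact_force: [-0.1, -0.4, -0.2]
grip_width: 0.603
time_s: 19.58
ee_pos: [0.4833, -0.2118, 0.0481]
ee_rot: [-1.739, -2.615, 0.002]
contact_force: [-0.8, 0.0, 0.8]
grip_width: 0.274
[ 0.48322651 -0.21183335  0.04805215] [-0.18076506  0.15920662 -0.20091493] 0.26958829484106955
```

View pics/scene11.png

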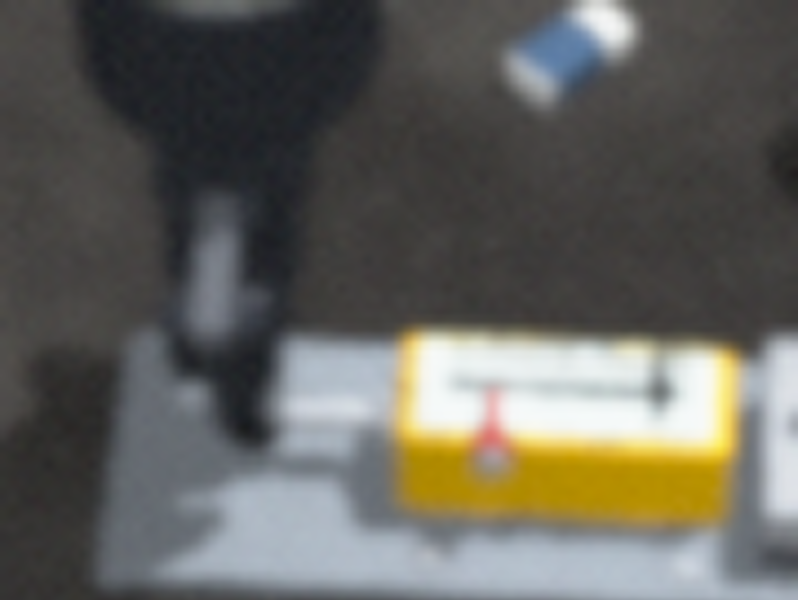

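```bash
python3 -m pendant '[0,0,0,0,0,0,-0.52, 0,0,0,0,0,0,-0.56, 0,0,0,0,0,0,-0.6]' 25; python3 -m pendant '[0,0,0,0,0,0,-1, 0,0,0,0,0,0,-1]' 30
```

```text
time_s: 20.0
ee_pos: [0.4836, -0.2116, 0.048]
ee_rot: [-1.738, -2.615, 0.002]
contact_force: [3.1, 3.2, 3.4]
grip_width: 0.217
time_s: 20.25
ee_pos: [0.4836, -0.2116, 0.048]
ee_rot: [-1.738, -2.615, 0.002]
contact_force: [4.1, 3.2, 5.4]
grip_width: 0.215
```

```bash
python3 -m pendant '[0.002,0.0004,0,0,0,0,-1, 0.005,0.0004,0,0,0,0,-1, 0.009,0.0004,0,0,0,0,-1, 0.013,0.0004,0,0,0,0,-1, 0.017,0.0004,0,0,0,0,-1]'; python3 -m pendant '[0.004,0,0,0,0,0,-1, 0.008,0,0,0,0,0,-1, 0.012,0,0,0,0,0,-1, 0.015,0,0,0,0,0,-1, 0.017,0,0,0,0,0,-1]';python3 -m pendant '[0.001,0,0,0,0,0,-1, 0.001,0,0,0,0,0,-1]'
cat > look.py <<'E'
import sys
from go import *
from h import *
from rig import grab_frame
k=sys.argv[1]
for nm,(a,b,c,e) in(("scene",(205,255,265,335)),("top",(205,260,270,347))):
    f=grab_frame(nm);np.savez(nm+k+".npz",**f)
    cv2.imwrite(f"pics/{nm}{k}.png",cv2.resize(f["pixels"][a:b,c:e],(770,550),interpolation=cv2.INTER_CUBIC))
o=arm.get_obs();print(o["ee_pos"],o["contact_force"],o["grip_width"],o["time_s"])
d=np.array([-np.sin(np.radians(22.9)),np.cos(np.radians(22.9))]);print("moved d,n2 mm",((o["ee_pos"][:2]-[.4836,-.2116])@np.c_[d,[-d[1],d[0]]]*1000).round(2))
E
python3 look.py 12
```

```text
time_s: 20.88
ee_pos: [0.4771, -0.1962, 0.048]
ee_rot: [-1.739, -2.615, 0.003]
contact_force: [5.0, -1.3, 5.3]
grip_width: 0.216
time_s: 21.5
ee_pos: [0.4705, -0.1807, 0.048]
ee_rot: [-1.74, -2.615, 0.003]
contact_force: [5.4, -2.0, 4.6]
grip_width: 0.216
time_s: 21.75
ee_pos: [0.4702, -0.1798, 0.048]
ee_rot: [-1.74, -2.615, 0.003]
contact_force: [5.8, -2.3, 4.4]
grip_width: 0.218
[ 0.47016077 -0.17987134  0.04797155] [ 4.48857655 -2.0887775   4.3650313 ] 0.21936205621421428 21.85
moved d,n2 mm [3.446e+01 3.000e-02]
```

View pics/scene12.png

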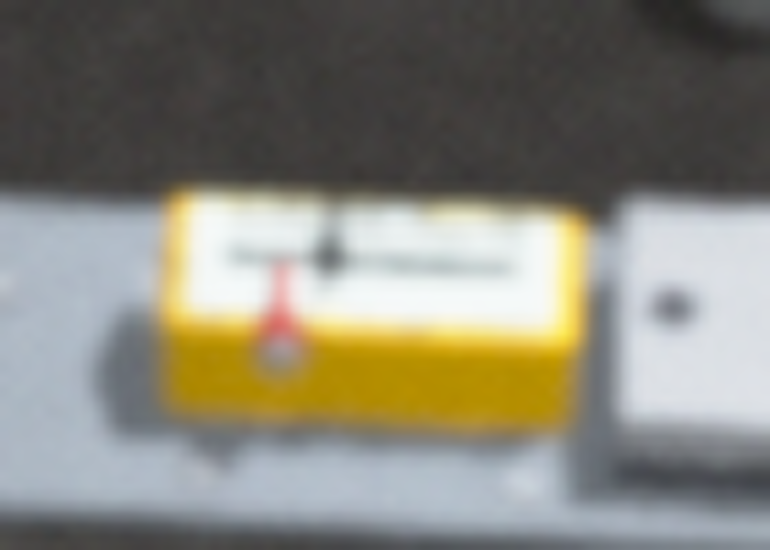

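View pics/top12.png

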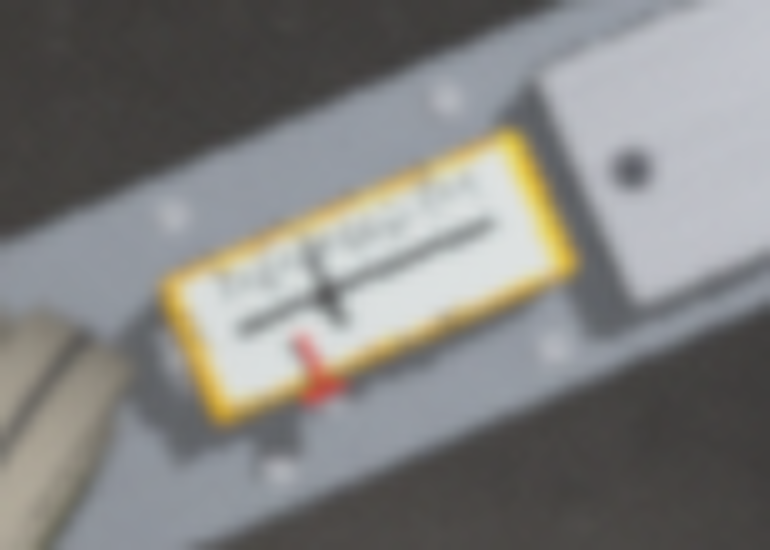

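```bash
cat > pm.py <<'E'
import sys
from h import *
d=np.array([-np.sin(np.radians(22.9)),np.cos(np.radians(22.9))]);n2=np.array([-d[1],d[0]]);o=np.array([.52559,-.31481])
def band(f,z,a,b,kind):
    s=np.arange(-15,66,.25);t=np.linspace(a,b,12);S,T=np.meshgrid(s,t)
    XY=o+(S[...,None]*d+T[...,None]*n2)/1000;X=np.concatenate([XY,np.full(XY.shape[:2]+(1,),z)],-1)
    q=proj(f,X).astype(np.float32);I=cv2.remap(f["pixels"],q[...,0],q[...,1],cv2.INTER_CUBIC).astype(float)
    m=(255-I[...,1]) if kind=="dark" else I[...,2]-I[...,1]
    m=m.mean(0);m=m-np.median(m);m[m<.4*m.max()]=0;i=m.argmax();w=abs(s-s[i])<4;return round(float((s*m)[w].sum()/m[w].sum()),2),round(m.max(),1)
for k in sys.argv[1:]:
  for nm,off in(("top",0),("scene",3.4)):
    f=load(f"{nm}{k}.npz");
    print(nm,k,"ptr upper",band(f,.048,-9+off,-4+off,"dark"),"ptr lower",band(f,.048,4+off,8+off,"dark"),"red",band(f,.047,8+off,12+off,"red"),band(f,.047,12+off,16+off,"red"))
E
python3 pm.py 0 12
```

```text
top 0 ptr upper (0.97, np.float64(74.9)) ptr lower (1.14, np.float64(69.7)) red (44.41, np.float64(69.3)) (44.24, np.float64(72.3))
scene 0 ptr upper (0.87, np.float64(83.4)) ptr lower (45.24, np.float64(62.3)) red (44.8, np.float64(66.5)) (44.77, np.float64(76.9))
top 12 ptr upper (34.99, np.float64(58.6)) ptr lower (34.88, np.float64(70.6)) red (44.27, np.float64(67.7)) (44.03, np.float64(68.2))
scene 12 ptr upper (35.1, np.float64(84.2)) ptr lower (45.17, np.float64(58.7)) red (44.79, np.float64(64.5)) (44.79, np.float64(79.9))
```

```bash
python3 -m pendant '[0.003,0,0,0,0,0,-1, 0.0055,0,0,0,0,0,-1, 0.0075,0,0,0,0,0,-1, 0.0083,0,0,0,0,0,-1, 0.0085,0,0,0,0,0,-1]'; python3 -m pendant '[0,0,0,0,0,0,-1]'; python3 look.py 13; python3 pm.py 13
```

```text
time_s: 22.48
ee_pos: [0.4669, -0.1721, 0.048]
ee_rot: [-1.74, -2.615, 0.003]
contact_force: [5.8, -2.6, 3.4]
grip_width: 0.216
time_s: 22.6
ee_pos: [0.4669, -0.1722, 0.048]
ee_rot: [-1.74, -2.615, 0.003]
contact_force: [5.7, -2.3, 5.1]
grip_width: 0.212
[ 0.4668934  -0.17216789  0.04795726] [ 5.56080443 -2.89504792  4.15883904] 0.21444376239192198 22.7
moved d,n2 mm [42.83  0.05]
top 13 ptr upper (43.87, np.float64(92.5)) ptr lower (44.32, np.float64(86.7)) red (44.18, np.float64(66.9)) (44.01, np.float64(67.7))
scene 13 ptr upper (43.74, np.float64(80.8)) ptr lower (44.67, np.float64(82.6)) red (44.68, np.float64(65.6)) (44.8, np.float64(80.3))
```

View pics/top13.png

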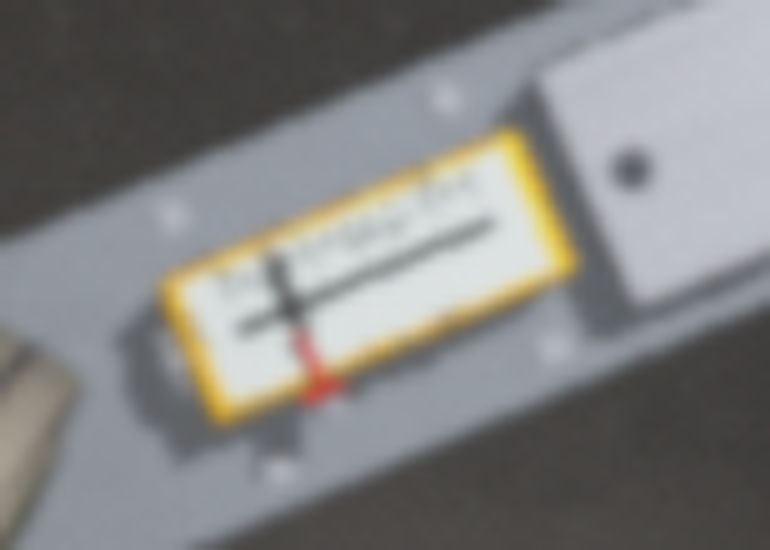

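View pics/scene13.png

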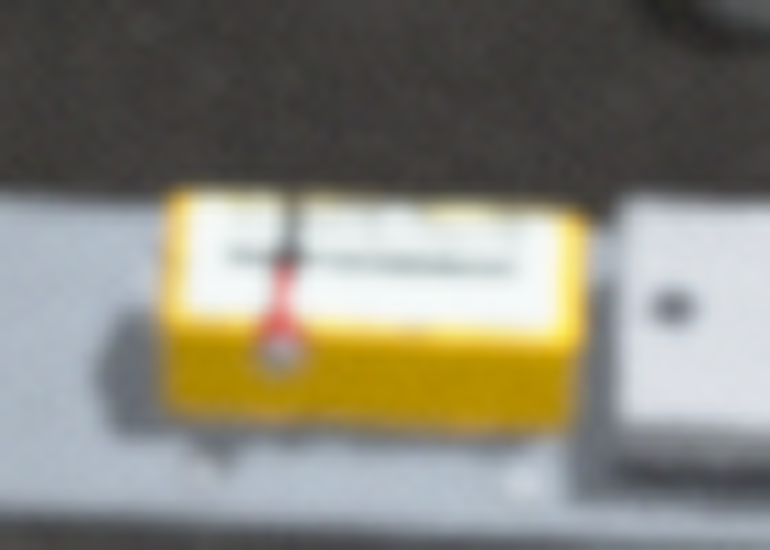

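```bash
python3 -m pendant '[0.0002,0,0,0,0,0,-1, 0.0005,0,0,0,0,0,-1, 0.0005,0,0,0,0,0,-1, 0.0005,0,0,0,0,0,-1]'; python3 look.py 14; python3 pm.py 14;  python3 -m pendant '[0,0,0,0,0,0,-1, 0,0,0,0,0,0,-1, 0,0,0,0,0,0,-1, 0,0,0,0,0,0,-1, 0,0,0,0,0,0,-1]';python3 -m pendant '[0,0,0,0,0,0,-1, 0,0,0,0,0,0,-1, 0,0,0,0,0,0,-1, 0,0,0,0,0,0,-1, 0,0,0,0,0,0,-1]';python3 -m pendant '[0,0,0,0,0,0,-1, 0,0,0,0,0,0,-1, 0,0,0,0,0,0,-1, 0,0,0,0,0,0,-1, 0,0,0,0,0,0,-1]'; python3 look.py 15; python3 pm.py 15
```

```text
time_s: 23.2
ee_pos: [0.4667, -0.1717, 0.048]
ee_rot: [-1.74, -2.615, 0.003]
contact_force: [5.6, -3.5, 4.4]
grip_width: 0.215
[ 0.46667774 -0.17172837  0.04795416] [ 4.81153891 -1.66799044  3.77290591] 0.2099157125951113 23.3
moved d,n2 mm [43.31  0.07]
top 14 ptr upper (43.98, np.float64(87.1)) ptr lower (44.38, np.float64(88.2)) red (44.25, np.float64(67.1)) (44.03, np.float64(68.1))
scene 14 ptr upper (43.85, np.float64(78.0)) ptr lower (44.99, np.float64(78.2)) red (44.79, np.float64(66.7)) (44.94, np.float64(79.8))
time_s: 23.92
ee_pos: [0.4667, -0.1717, 0.048]
ee_rot: [-1.74, -2.615, 0.003]
contact_force: [5.6, -3.1, 4.5]
grip_width: 0.216
time_s: 24.55
ee_pos: [0.4667, -0.1717, 0.048]
ee_rot: [-1.74, -2.615, 0.003]
contact_force: [5.7, -2.4, 4.2]
grip_width: 0.213
time_s: 25.18
ee_pos: [0.4667, -0.1717, 0.048]
ee_rot: [-1.74, -2.615, 0.003]
contact_force: [4.8, -2.3, 3.7]
grip_width: 0.214
[ 0.4666826  -0.17172923  0.04794501] [ 5.50912989 -1.29176815  3.82208936] 0.21537432821970431 25.275
moved d,n2 mm [43.31  0.07]
top 15 ptr upper (43.97, np.float64(86.6)) ptr lower (44.44, np.float64(89.0)) red (44.25, np.float64(65.9)) (44.02, np.float64(67.8))
scene 15 ptr upper (43.85, np.float64(76.7)) ptr lower (44.91, np.float64(77.2)) red (44.76, np.float64(66.2)) (44.95, np.float64(79.2))
```

View pics/top15.png

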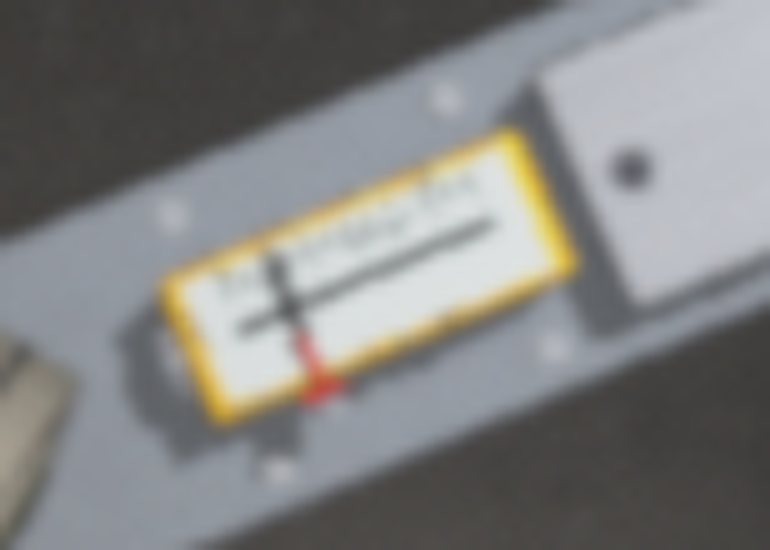

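Pointer and marker are level within the measurement scatter (top view 44.0–44.4 against 44.0–44.25 mm, scene view up to about 1 mm short), held steady for 2 s. Easing back now.

```bash
python3 -m pendant '[-0.002,0,0,0,0,0,-1, -0.005,0,0,0,0,0,-1, -0.009,0,0,0,0,0,-1, -0.013,0,0,0,0,0,-1, -0.017,0,0,0,0,0,-1]'; python3 -m pendant '[-0.004,0,0,0,0,0,-1, -0.008,0,0,0,0,0,-1, -0.012,0,0,0,0,0,-1, -0.016,0,0,0,0,0,-1, -0.019,0,0,0,0,0,-1]';python3 -m pendant '[-0.002,0,0,0,0,0,-1, -0.004,0,0,0,0,0,-1, -0.0055,0,0,0,0,0,-1, -0.0065,0,0,0,0,0,-1, -0.0072,0,0,0,0,0,-1]';python3 -m pendant '[0,0,0,0,0,0,-1,0,0,0,0,0,0,-1]'; python3 look.py 16; python3 pm.py 16
```

```text
time_s: 25.9
ee_pos: [0.4733, -0.1873, 0.048]
ee_rot: [-1.74, -2.615, 0.003]
contact_force: [5.9, -1.6, 5.4]
grip_width: 0.215
time_s: 26.52
ee_pos: [0.4806, -0.2046, 0.0479]
ee_rot: [-1.739, -2.615, 0.003]
contact_force: [4.5, 0.3, 5.4]
grip_width: 0.215
time_s: 27.15
ee_pos: [0.4833, -0.211, 0.0479]
ee_rot: [-1.739, -2.614, 0.002]
contact_force: [4.5, -0.1, 7.3]
grip_width: 0.213
time_s: 27.4
ee_pos: [0.4833, -0.211, 0.0479]
ee_rot: [-1.739, -2.614, 0.002]
contact_force: [3.7, -0.4, 7.4]
grip_width: 0.219
[ 0.48328678 -0.21099914  0.04795136] [3.80482694 0.48753753 6.41390224] 0.21235592169888357 27.5
moved d,n2 mm [0.68 0.05]
top 16 ptr upper (41.34, np.float64(85.7)) ptr lower (58.31, np.float64(72.5)) red (-14.39, np.float64(12.8)) (-14.48, np.float64(8.6))
scene 16 ptr upper (1.61, np.float64(78.4)) ptr lower (45.23, np.float64(58.6)) red (44.79, np.float64(64.2)) (44.79, np.float64(80.2))
```

```bash
python3 -m pendant '[-0.0004,0,0,0,0,0,-1, -0.0008,0,0,0,0,0,-1, -0.0011,0,0,0,0,0,-1, -0.0011,0,0,0,0,0,-1]'; python3 look.py 17; python3 pm.py 17
```

```text
time_s: 28.0
ee_pos: [0.4835, -0.2116, 0.0479]
ee_rot: [-1.738, -2.614, 0.002]
contact_force: [3.5, 1.5, 8.2]
grip_width: 0.211
[ 0.48355214 -0.21158227  0.04789031] [3.0845511  1.63640998 7.57167353] 0.21309519170200902 28.1
moved d,n2 mm [0.03 0.04]
top 17 ptr upper (39.16, np.float64(86.5)) ptr lower (57.22, np.float64(69.0)) red (-14.39, np.float64(12.9)) (-14.48, np.float64(8.3))
scene 17 ptr upper (0.87, np.float64(81.8)) ptr lower (45.26, np.float64(60.4)) red (44.77, np.float64(63.6)) (44.94, np.float64(80.2))
```

```bash
python3 -m pendant '[0,0,0,0,0,0,-0.5, 0,0,0,0,0,0,-0.3, 0,0,0,0,0,0,0, 0,0,0,0,0,0,0.4, 0,0,0,0,0,0,0.8]'; python3 -m pendant '[0,0,0,0,0,0,1, 0,0,-0.02,0,0,0,1, 0,0,-0.06,0,0,0,1, 0,0,-0.11,0,0,0,1, 0,0,-0.16,0,0,0,1]'; python3 -m pendant '[0.04,0,0,0,0,0,1, 0.09,0,0,0,0,0,1, 0.15,0,0,0,0,0,1, 0.21,0,0,0,0,0,1, 0.27,0,0,0,0,0,1]'; python3 -m pendant '[0.05,0,0,0,0,0,1, 0.1,0,0,0,0,0,1, 0.12,0,0,0,0,0,1, 0.12,0,0,0,0,0,1]'; python3 look.py 18; python3 pm.py 0 18
python3 - <<'E'
from prof import *
for nm in("top18.npz",):
    for a,b in((-30,-10),(10,30),(-30,30)): prof(nm,.038,"n",-55,60,a,b)
    prof(nm,.038,"d",-65,65,-20,-8); prof(nm,.038,"d",-65,65,10,25)
prof("top0.npz",.01,"d",160,260,-30,-15);prof("top18.npz",.01,"d",160,260,-30,-15)
f=load("top18.npz");cv2.imwrite("pics/t18f.png",f["pixels"])
E
```

```text
time_s: 28.72
ee_pos: [0.4832, -0.212, 0.0475]
ee_rot: [-1.739, -2.614, 0.003]
contact_force: [-0.3, 0.4, -0.8]
grip_width: 0.885
time_s: 29.35
ee_pos: [0.4835, -0.2124, 0.2104]
ee_rot: [-1.74, -2.614, 0.002]
contact_force: [1.2, -0.2, 0.3]
grip_width: 0.997
time_s: 29.98
ee_pos: [0.3789, 0.0382, 0.2093]
ee_rot: [-1.741, -2.614, -0.002]
contact_force: [0.8, 1.3, 0.3]
grip_width: 1.0
time_s: 30.48
ee_pos: [0.3331, 0.1482, 0.2089]
ee_rot: [-1.737, -2.616, 0.001]
contact_force: [-0.4, 0.4, -0.4]
grip_width: 1.002
[0.33366805 0.14690055 0.20864769] [-0.25575121 -0.30906198  0.94028517] 1.0001623304819336 30.575
moved d,n2 mm [388.59  -1.39]
top 0 ptr upper (0.97, np.float64(74.9)) ptr lower (1.14, np.float64(69.7)) red (44.41, np.float64(69.3)) (44.24, np.float64(72.3))
scene 0 ptr upper (0.87, np.float64(83.4)) ptr lower (45.24, np.float64(62.3)) red (44.8, np.float64(66.5)) (44.77, np.float64(76.9))
top 18 ptr upper (0.97, np.float64(75.6)) ptr lower (0.85, np.float64(57.2)) red (44.4, np.float64(69.8)) (44.15, np.float64(72.7))
scene 18 ptr upper (0.86, np.float64(82.3)) ptr lower (45
[... 346 characters left out ...]
 (-28.0, np.float64(9.6)), (-3.0, np.float64(-1.6)), (30.5, np.float64(-16.5)), (35.5, np.float64(8.3)), (41.5, np.float64(-16.5))]
top18.npz n 0.038 (-30, 30) [(-40.5, np.float64(16.9)), (-28.0, np.float64(10.4)), (-2.0, np.float64(-1.6)), (30.5, np.float64(-16.7)), (35.5, np.float64(7.9)), (41.5, np.float64(-16.6))]
top18.npz d 0.038 (-20, -8) [(-49.5, np.float64(16.4)), (-43.5, np.float64(9.1)), (46.0, np.float64(-17.7)), (55.0, np.float64(16.1))]
top18.npz d 0.038 (10, 25) [(-49.5, np.float64(17.0)), (-43.5, np.float64(9.5)), (46.0, np.float64(-18.1)), (55.0, np.float64(9.5))]
top0.npz d 0.01 (-30, -15) [(225.0, np.float64(-15.4))]
top18.npz d 0.01 (-30, -15) [(225.0, np.float64(-15.4))]
```

View pics/t18f.png

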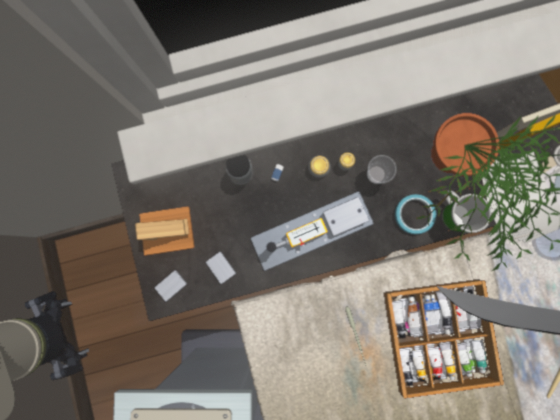

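View pics/top18.png

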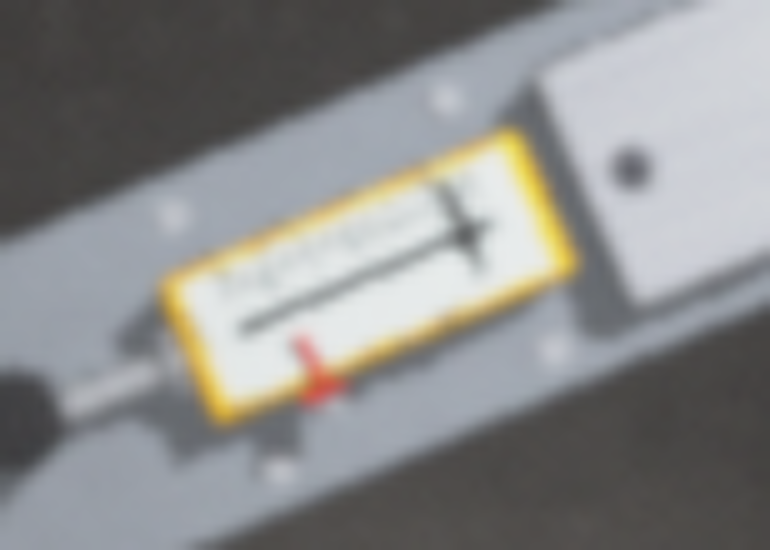

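The final views show the plate on the bed at (346,214), the pointer back at its starting reading and the gauge edge unmoved. The bystanders are where they were, and the gripper is clear at (55,335). Handing in.

```bash
python3 -c "
from rig import workorder
print(workorder.job_done())"
```

```text
the job is handed in; nothing more can be done
None
```

I finished the job and handed it in at about 31 s of the 64 s allowed; no verdict was reported.

- **Plate:** I laid the ballast plate on the dark plate, then found it about 2 mm off sideways, so I regripped it, shifted it and let go again. It lies flat: depth readings after the first placing were about 38 mm everywhere; I did not repeat them after the shift. The final top view puts it about 1 mm off centre both ways, with no measurable turn. The scene view, taken before the pull, agreed within 1 mm.
- **Pull:** I drew the post out 43.3 mm and held it steady for about 2 s. The top view showed the pointer level with the marker. The scene view disagreed slightly, showing the pointer up to about 1 mm short; neither view clearly showed it past.
- **Return:** I eased the post back slowly and let go only once the pointer was at its starting reading. The last pictures show it still there (0.97 mm against 0.97 mm in the top view, 0.86 against 0.87 in the scene view).
- **Gauge and bystanders:** The gauge's edge measures the same before and after, so it was not dragged. The other things look unmoved, judged by eye from the last top picture. The gripper was clear of everything.

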